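# Turn over the switch unit and set its rockers

### The arm

A 6-joint arm with a two-finger parallel gripper is mounted at the origin on the work surface. World frame = base frame: x ahead of the robot, y to its left, z up, the work surface at z = 0. Lengths are in m, angles in rad, forces in N, time in s.
With the tool pointing down it reaches from about 0.3 to 0.775 m from the base axis. Payload 14.6 kg.
Tool frame: the origin (TCP) lies at the very end of the fingers, on their centre line; the grasp point (between the pads) lies 19 mm behind it; x points along the fingers, y is the direction in which the jaws open and shut, and the axes are right-handed (so a half turn about x gives the same grasp; the last joint's range is limited). The gripper opens to 94 mm and grips with 3 to 60 N. Pads are 16 mm wide; open, the fingers measure 119 mm over their backs; the gripper's body (75 mm by 177 mm) begins 78 mm behind the grasp point.
Start: joints at [1.271, 0.3, 1.521, -0, 1.321, -0.067], TCP at [0.127, 0.535, 0.205] pointing down, gripper open.
Joint ranges: [-3.03, 3.03], [-0.79, 2.21], [0.23, 2.52], [-1.04, 4.18], [0, 3.07], [-2.55, 2.55]. Speed limits (rad/s): [2.22, 2.22, 2.57, 3.14, 3.14, 3.14].

### API

Orientations are given as [roll, pitch, yaw] about the fixed x, y, z axes, in that order (R = Rz(yaw) Ry(pitch) Rx(roll)).
In Python, from station import ctrl, viewer, hand_in gives the robot as it stands. The module is installed in compiled form; this text tells all that it offers.
- The arm moves only by the tool play_rows, never from a script. Its argument "deltas" is a list that holds one entry, the list of rows, each a list of 7 numbers: the shift along the tool's x, y, z in mm, then the turn, a rotation vector about the tool's x, y, z in rad, then the finger opening in mm, from 0 to 94. In form: [[[dx, dy, dz, ax, ay, az, gripper], ...]]. A call has 1 to 10 rows; each row shifts and turns the commanded pose from where the row before left it, along the tool's axes as they then stand; what a row does not reach is not made up. A row lasts 1/10 s, in which the tool goes at most 50 mm and 8.59 degrees, less where a joint would pass 70% of its speed; a pose out of reach is approached as far as the arm can. A call with a gripper value outside its range is refused whole. The fingers move at their own pace and stop on an object; "grip_force" is the grip in N (left out, the last holds). Time passes only in rows, so rows that do not move let the fingers close. It gives the time, the measured TCP pose, the force and the opening at its end, in the units of the state.
- ctrl.get_obs(): the state, without advancing time (a new reading comes with each control period).
- viewer.camera(name): name is "scene" or "top" or "wrist"; returns a dict with "img" (400x640x3 uint8, red, green, blue), "fx", "fy", "cx", "cy" (pixels), "distortion" ([k1, k2, p1, p2, k3] as OpenCV has them; the pictures are not rectified), "rvec" (rotation vector, rad) and "tvec" (3), from world to camera coordinates, as OpenCV has them. Camera axes: x right, y down, z forward; pixel columns grow to the right and rows downward; lengths in m; the calibration is good to about 2 mm. A picture is of the moment at which its call begins. There is no depth.
- hand_in(): hands the job in, once; it reports no verdict.
The state is a dict: "time_s": time; "qpos": joint angles; "joint_vel": joint speeds; "tau": joint torques, N m; "ee_pos": TCP position; "eef_rot": TCP orientation; "force": force on the tool from outside, world axes, zero at the start; "moment": the same for the moment, N m; "grip_width": finger opening in m.
Only numpy, scipy, OpenCV 4.12 (cv2) and the standard library are available. Lean on these libraries where they do the work, as an engineer would, in place of code of your own. Each camera call takes 0.05 s, during which the arm holds its last target.

### The job

The grey wireless switch unit for this coffee station's sockets has been left lying face down among the cups. Turn it over and lay it gently, face up and flat on the table (do not let it drop or topple over), then set its four rockers, counted from its thick end, to on, on, off, on: a rocker is on when the half with the white bar is pressed down. Leave the crockery and coffee tools where they are.

Things in the scene. Friction and masses are not known exactly. Their poses are not given: they have to be found in the camera images.
- unit: wireless switch unit, plain grey plastic box, 160 mm long (its x), 64 wide (y), 48 high (z), 0.25-0.4 kg. Origin: centre of its flat back; +z points out of the switch side, so face down +z points down and the origin is 48 mm above the table. The long sides (y = +-32 mm) are flat and bare for gripping, z = 2 to 34 mm. Four black rockers in a row along x lie between raised ends
- unit_thick (a point): top middle of the unit's thick end (battery housing, 24 mm thick, at the unit's -x): unit frame x = -68, y = 0, z = 48 mm. The switch panel is at z = 36 mm; both ends stand up to z = 48 mm across the full width, and the unit lies on them when face down
- unit_thin (a point): top middle of the unit's thin end (10 mm thick, at +x): unit frame x = 75, y = 0, z = 48 mm. The outer end faces are at x = +80 and -80 mm, flat, and the unit stands steadily on either; its centre of mass is within 6 mm of x = 0, y = 0, z = 22 mm
- rocker1_mid (a point): middle of the top of rocker 1 counted from the thick end: unit frame x = -33, y = 0, z = 40 mm. The rocker is 19 mm along the unit's x, 36 mm along its y, and tips about the unit's x; rockers are 27 mm apart
- rocker1 (a joint): tip of rocker 1, rad: +0.21 on (its half towards the unit's +y, with the white bar, is down: that end at about z = 39 mm, the other at 46), -0.21 off (its plain half, towards -y, is down). It snaps over past 0 and stays at either stop; some 3 N straight down on the raised half, 13 mm from the middle, flips it
- rocker2_mid (a point): middle of the top of rocker 2 counted from the thick end: unit frame x = -6, y = 0, z = 40 mm. The rocker is 19 mm along the unit's x, 36 mm along its y, and tips about the unit's x; rockers are 27 mm apart
- rocker2 (a joint): tip of rocker 2, rad: +0.21 on (its half towards the unit's +y, with the white bar, is down: that end at about z = 39 mm, the other at 46), -0.21 off (its plain half, towards -y, is down). It snaps over past 0 and stays at either stop; some 3 N straight down on the raised half, 13 mm from the middle, flips it
- rocker3_mid (a point): middle of the top of rocker 3 counted from the thick end: unit frame x = 21, y = 0, z = 40 mm. The rocker is 19 mm along the unit's x, 36 mm along its y, and tips about the unit's x; rockers are 27 mm apart
- rocker3 (a joint): tip of rocker 3, rad: +0.21 on (its half towards the unit's +y, with the white bar, is down: that end at about z = 39 mm, the other at 46), -0.21 off (its plain half, towards -y, is down). It snaps over past 0 and stays at either stop; some 3 N straight down on the raised half, 13 mm from the middle, flips it
- rocker4_mid (a point): middle of the top of rocker 4 counted from the thick end: unit frame x = 48, y = 0, z = 40 mm. The rocker is 19 mm along the unit's x, 36 mm along its y, and tips about the unit's x; rockers are 27 mm apart
- rocker4 (a joint): tip of rocker 4, rad: +0.21 on (its half towards the unit's +y, with the white bar, is down: that end at about z = 39 mm, the other at 46), -0.21 off (its plain half, towards -y, is down). It snaps over past 0 and stays at either stop; some 3 N straight down on the raised half, 13 mm from the middle, flips it
- saucer: blue ceramic saucer, 148 mm across, 17 mm high, with the cup on it; origin: centre of its underside. Leave alone
- cup: blue ceramic cup with a handle, 92 mm across the rim, 62 mm high, standing on the saucer; origin: centre of its underside. Leave alone
- spare_saucer: empty blue ceramic saucer, 148 mm across, 17 mm high; origin: centre of its underside. Leave alone
- pitcher: open steel milk pitcher, 86 mm across, 110 mm high, wire handle on its +y side reaching 78 mm from its axis; origin: centre of its underside. Leave alone
- tamper: coffee tamper standing on its round steel foot, 58 mm across, 90 mm high, black handle up; origin: centre of its underside. Leave alone
- portafilter: steel filter holder, round head 72 mm across and 54 mm high, with a black handle that points along its +x and ends 177 mm from the origin; origin: under the centre of the head. Leave alone
- spoon: steel teaspoon, 140 mm long, lying along its x axis; origin: about its middle, on the table. Leave alone
Mind the look-alikes: they are no part of the job. What is shaped like the unit but turquoise or yellow is not meant.

How it is judged:
By the outcome, as a careful person would: the job done as asked, in the order asked, and still so for the second after the job is handed in, with the robot touching nothing.
It also fails if it takes over 72 s, if anything falls off the work surface, if the arm or the gripper's body presses on something with over 40 N, if the wrist force passes 120 N, or if a joint passes its speed limit or range.

## Working session

There is one attempt and no reset: what is moved stays moved. The work goes in short steps, Python scripts to look and compute and a tool call to move; the robot and the scene stay as the last step left them, time stands still between calls to the robot, and variables do not carry over. Pictures are saved under pics/ and viewed, and the job is handed in when it is done.

Besides the shell and the picture viewer there is one more tool, called by a JSON object that holds its "fn" and its "kwargs". play_rows: Moves the arm, as the interface text tells. Its arguments: {"type":"object","properties":{"deltas":{"type":"array","items":{"type":"array","items":{"type":"array","items":{"type":"number"}}}},"grip_force":{"type":"number"}},"required":["deltas"]}

```bash
ls; mkdir -p pics; cat > h.py <<'E'
import numpy as np, cv2
from station import ctrl, viewer
def cam(n):
    c=viewer.camera(n); c['K']=np.array([[c['fx'],0,c['cx']],[0,c['fy'],c['cy']],[0,0,1.]]); c['D']=np.array(c['distortion'],float)
    c['R']=cv2.Rodrigues(np.array(c['rvec'],float))[0]; c['t']=np.array(c['tvec'],float).ravel(); c['C']=-c['R'].T@c['t']; return c
def ray(c,uv):
    p=cv2.undistortPoints(np.array(uv,float).reshape(-1,1,2),c['K'],c['D']).reshape(-1,2)
    d=np.c_[p,np.ones(len(p))]@c['R']; return d/np.linalg.norm(d,axis=1)[:,None]
def plane(c,uv,z):
    d=ray(c,uv); return c['C']+d*((z-c['C'][2])/d[:,2])[:,None]
def proj(c,P):
    return cv2.projectPoints(np.array(P,float).reshape(-1,1,3),np.array(c['rvec'],float),c['t'],c['K'],c['D'])[0].reshape(-1,2)
def tri(c1,u1,c2,u2):
    d1=ray(c1,u1);d2=ray(c2,u2);out=[]
    for a,b in zip(d1,d2):
        s=np.linalg.lstsq(np.c_[a,-b],c2['C']-c1['C'],rcond=None)[0]
        p,q=c1['C']+s[0]*a,c2['C']+s[1]*b; out.append(np.r_[(p+q)/2,np.linalg.norm(p-q)])
    return np.array(out)
def save(c,f,box=None,s=1):
    im=c['img'][:,:,::-1]
    if box: im=im[box[1]:box[3],box[0]:box[2]]
    cv2.imwrite('pics/'+f,cv2.resize(im,None,fx=s,fy=s,interpolation=cv2.INTER_CUBIC))
E
python3 - <<'E'
from h import *
for n in ('scene','top','wrist'):
    c=cam(n); save(c,n+'1.png'); print(n,c['C'],c['R'][2])
print(ctrl.get_obs())
E
```

```text
pics
scene [ 1.537652   -0.44580985  1.04527074] [-0.66642706  0.32378783 -0.67159245]
top [0.29901239 0.04455296 1.17820382] [ 0.22390574 -0.01355291 -0.97451657]
wrist [0.06178152 0.55216946 0.38408464] [ 0.22705885 -0.05485433 -0.97233496]
{'time_s': 0.15, 'qpos': array([ 1.27140994e+00,  3.00314128e-01,  1.52143838e+00,  1.95498482e-05,
        1.32068854e+00, -6.65929369e-02]), 'joint_vel': array([-0.00084154, -0.00182763, -0.0028557 ,  0.00054884, -0.00017795,
       -0.00055165]), 'tau': array([ 3.15078032e-03, -5.31967020e+01, -3.52812910e+01,  7.08685862e-02,
        2.37384596e-02, -1.06837779e-04]), 'ee_pos': array([0.12681887, 0.53497674, 0.2050328 ]), 'eef_rot': array([-1.65970718,  1.56994772, -1.89250548]), 'force': array([-0.05587338,  0.12457168, -0.0671741 ]), 'moment': array([ 0.06517621, -0.01764268, -0.00716918]), 'grip_width': 0.09376717072152183}
```

View pics/scene1.png

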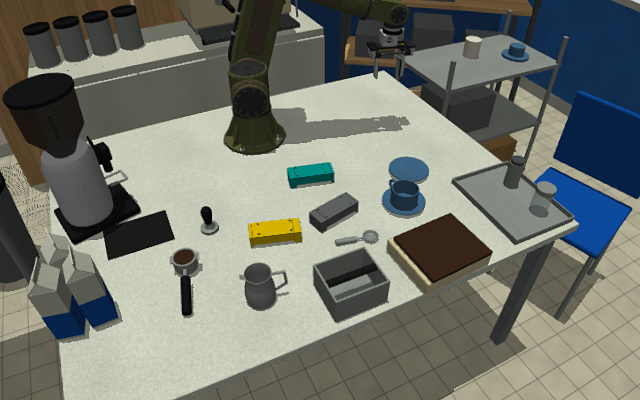

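View pics/top1.png

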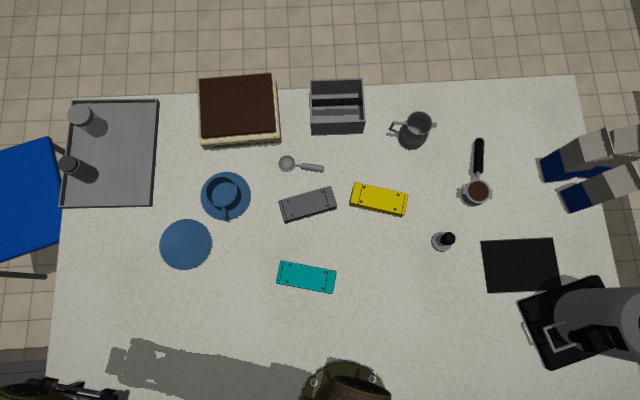

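View pics/wrist1.png

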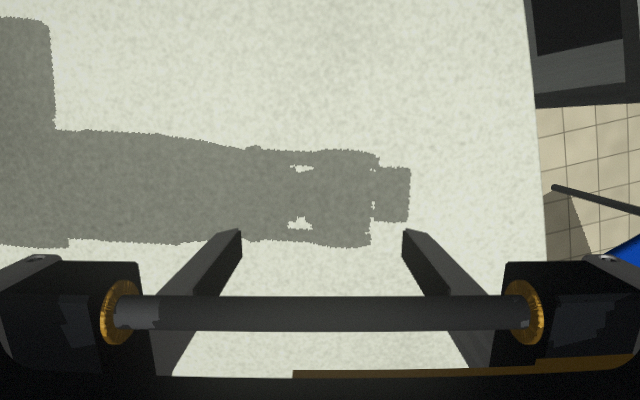

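Three box-shaped candidates in the top view: turquoise (306,277), yellow (378,199) and grey (307,204). The grey one fits. The next step is an enlarged crop to confirm it.

```bash
python3 - <<'E'
from h import *
c=cam('top'); save(c,'topcrop.png',(260,150,430,230),4.7)
c=cam('scene'); save(c,'scenecrop.png',(290,170,390,250),7)
E
```

```text
(no output)
```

View pics/topcrop.png

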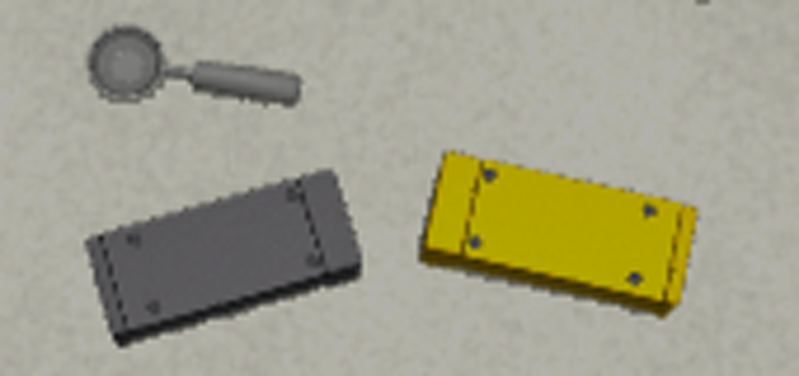

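View pics/scenecrop.png

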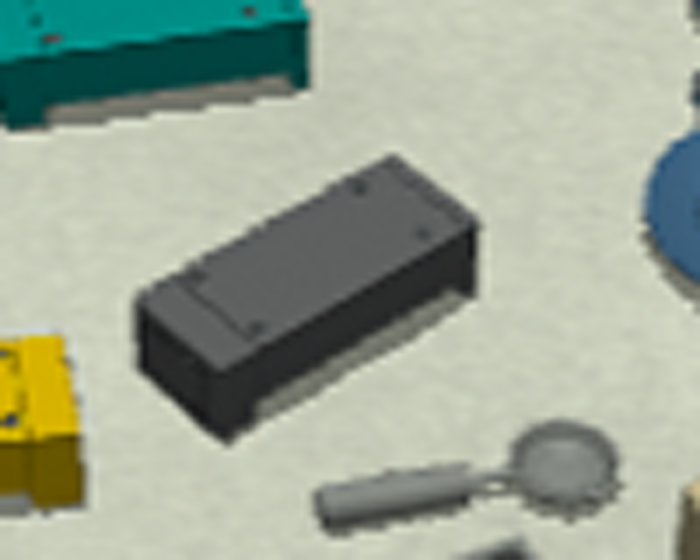

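Top crop: the grey box is face down at about (307,204). The screwed back shows, with the seam of its wide end at the right (326,198) and the narrow end at the left (281,208). It is the only grey one, so it is the one meant. Next I measure its corners in both views.

```bash
python3 - <<'E'
from h import *
t=cam('top'); s=cam('scene')
# thin/far, thick/far, thick/near, thin/near
a=np.array([[87,240],[334,170],[361,264],[120,333]])/4.7+[260,150]
b=np.array([[478,222],[218,368],[138,298],[393,155]])/7+[290,170]
P=tri(t,a,s,b); print(P.round(4)); P=P[:,:3]
print('len',np.linalg.norm(P[0]-P[1]),np.linalg.norm(P[3]-P[2]),'wid',np.linalg.norm(P[0]-P[3]),np.linalg.norm(P[1]-P[2]))
Q=plane(t,a,.048); print(Q.round(4),Q.mean(0)); d=(Q[0]+Q[3]-Q[1]-Q[2])[:2]; print('yaw of x',np.degrees(np.arctan2(d[1],d[0])))
Q2=plane(s,b,.048); print(Q2.round(4),Q2.mean(0));d=(Q2[0]+Q2[3]-Q2[1]-Q2[2])[:2]; print('yaw of x',np.degrees(np.arctan2(d[1],d[0])))
print('others', plane(t,[[225,195],[186,244],[307,277],[378,199],[301,164],[411,130],[443,240],[477,192],[337,107],[240,110],[520,265],[349,383]],.0).round(3).tolist())
from scipy.spatial.transform import Rotation as Ro
print(Ro.from_euler('xyz',ctrl.get_obs()['eef_rot']).as_matrix().round(3))
E
```

```text
[[ 0.5743  0.1567  0.0413  0.0025]
 [ 0.6106  0.0027  0.0436  0.0038]
 [ 0.5509 -0.0097  0.0413  0.0055]
 [ 0.5156  0.1403  0.0433  0.0073]]
len 0.15823455365365582 0.1541553668139678 wid 0.06098922004306949 0.06106266144111433
[[ 0.5722  0.1549  0.048 ]
 [ 0.6087  0.0011  0.048 ]
 [ 0.5484 -0.0119  0.048 ]
 [ 0.5132  0.1365  0.048 ]] [0.5606271 0.0701479 0.048    ]
yaw of x 103.34408938401292
[[ 0.581   0.1539  0.048 ]
 [ 0.6153  0.0025  0.048 ]
 [ 0.5584 -0.0101  0.048 ]
 [ 0.5212  0.1412  0.048 ]] [0.56898151 0.07191089 0.048     ]
yaw of x 103.26722663746517
others [[0.611, 0.32, 0.0], [0.469, 0.433, 0.0], [0.355, 0.084, 0.0], [0.575, -0.139, 0.0], [0.697, 0.087, 0.0], [0.79, -0.261, 0.0], [0.441, -0.319, 0.0], [0.581, -0.438, 0.0], [0.88, -0.034, 0.0], [0.886, 0.272, 0.0], [0.358, -0.531, 0.0], [0.068, -0.017, 0.0]]
[[-0.     0.231  0.973]
 [-0.     0.973 -0.231]
 [-1.    -0.    -0.   ]]
```

```bash
cat >> h.py <<'E'
from scipy.spatial.transform import Rotation as Ro
def pose():
    o=ctrl.get_obs(); return np.array(o['ee_pos']),Ro.from_euler('xyz',o['eef_rot']).as_matrix(),o
def frame(xdir,ydir):
    x=np.array(xdir,float);x/=np.linalg.norm(x);y=np.array(ydir,float);y-=x*(x@y);y/=np.linalg.norm(y);return np.c_[x,y,np.cross(x,y)]
def step(p1,R1,n,p0=None,R0=None):
    """equal row (mm, rad), n rows, from current pose to p1,R1"""
    if p0 is None: p0,R0,_=pose()
    w=Ro.from_matrix(R0.T@R1).as_rotvec()/n
    E=Ro.from_rotvec(w).as_matrix();M=np.zeros((3,3));A=np.eye(3)
    for k in range(n): M+=A;A=A@E
    d=np.linalg.solve(M,R0.T@(np.array(p1)-p0))
    print(n,'rows of',(d*1000).round(2).tolist(),w.round(4).tolist()); 
def stat():
    p,R,o=pose(); 
    import json
    with open('log.jsonl','a') as f: f.write(json.dumps(dict(q=list(o['qpos']),p=list(p),R=R.tolist()))+'\n')
    print('t',round(o['time_s'],2),'q',np.round(o['qpos'],3),'p',p.round(4),'x',R[:,0].round(3),'y',R[:,1].round(3),'F',np.round(o['force'],2),'w',round(o['grip_width'],4)); return p,R
E
python3 - <<'E'
from h import *
stat()
a=np.radians(13.3); step([.545,.066,.25],frame([0,0,-1],[np.cos(a),np.sin(a),0]),20)
E
```

```text
t 0.35 q [ 1.271  0.3    1.521 -0.     1.321 -0.067] p [0.1269 0.5351 0.2053] x [-0. -0. -1.] y [ 0.231  0.973 -0.   ] F [ 0.7   0.09 -0.39] w 0.0939
20 rows of [-2.23, -2.8, 32.96] [0.0553, 0.0, 0.0]
```

{"fn": "play_rows", "kwargs": {"deltas": [[[-2.23,-2.8,32.96,0.0553,0,0,94],[-2.23,-2.8,32.96,0.0553,0,0,94],[-2.23,-2.8,32.96,0.0553,0,0,94],[-2.23,-2.8,32.96,0.0553,0,0,94],[-2.23,-2.8,32.96,0.0553,0,0,94],[-2.23,-2.8,32.96,0.0553,0,0,94],[-2.23,-2.8,32.96,0.0553,0,0,94],[-2.23,-2.8,32.96,0.0553,0,0,94],[-2.23,-2.8,32.96,0.0553,0,0,94],[-2.23,-2.8,32.96,0.0553,0,0,94]]]}}

```text
time_s: 1.35
ee_pos: [0.4034, 0.3589, 0.2278]
eef_rot: [1.196, 1.571, 0.408]
force: [-0.2, 0.1, 0.4]
grip_width: 0.0942
```

```bash
python3 -c "
from h import *
stat()"
```

```text
t 1.35 q [ 0.659  0.261  1.518 -0.     1.362 -0.124] p [0.4034 0.3589 0.2278] x [ 0.  0. -1.] y [0.709 0.705 0.   ] F [-0.19  0.05  0.41] w 0.0942
```

{"fn": "play_rows", "kwargs": {"deltas": [[[-2.23,-2.8,32.96,0.0553,0,0,94],[-2.23,-2.8,32.96,0.0553,0,0,94],[-2.23,-2.8,32.96,0.0553,0,0,94],[-2.23,-2.8,32.96,0.0553,0,0,94],[-2.23,-2.8,32.96,0.0553,0,0,94],[-2.23,-2.8,32.96,0.0553,0,0,94],[-2.23,-2.8,32.96,0.0553,0,0,94],[-2.23,-2.8,32.96,0.0553,0,0,94],[-2.23,-2.8,32.96,0.0553,0,0,94],[-2.23,-2.8,32.96,0.0553,0,0,94]]]}}

```text
time_s: 2.35
ee_pos: [0.5453, 0.0646, 0.2501]
eef_rot: [-0.267, 1.571, -1.608]
force: [0.2, -0.1, 0.7]
grip_width: 0.094
```

```bash
python3 -c "
from h import *
stat(); c=cam('wrist'); save(c,'w2.png'); print(c['C'])
P=[[.564,.071,.048]]; print(proj(c,P))"
```

```text
t 2.35 q [ 0.051  0.267  1.459 -0.     1.416 -0.178] p [0.5453 0.0646 0.2501] x [-0. -0. -1.] y [ 0.974  0.228 -0.   ] F [ 0.2  -0.12  0.73] w 0.094
[0.53042877 0.13179888 0.42920019]
[[337.35350896 182.65361308]]
```

View pics/w2.png

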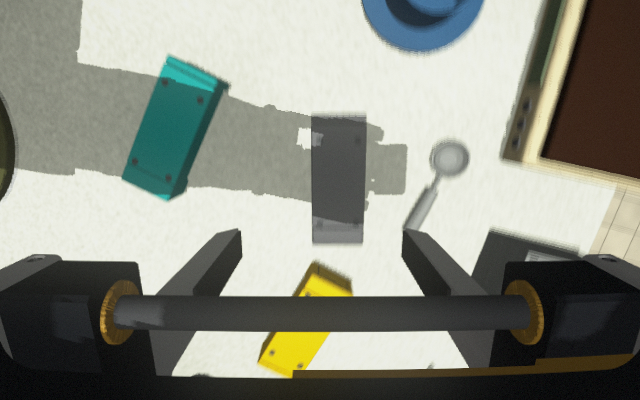

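The grey unit is lit from (313,113) to (364,243), between the fingers and aligned with them. Its thick end is at the bottom (seam at row 218). I refine its position from the wrist view and triangulate with the top view.

```bash
python3 - <<'E'
from h import *
c=cam('wrist'); save(c,'w3.png',(270,90,410,260),4); t=cam('top')
E
```

```text
(no output)
```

View pics/w3.png

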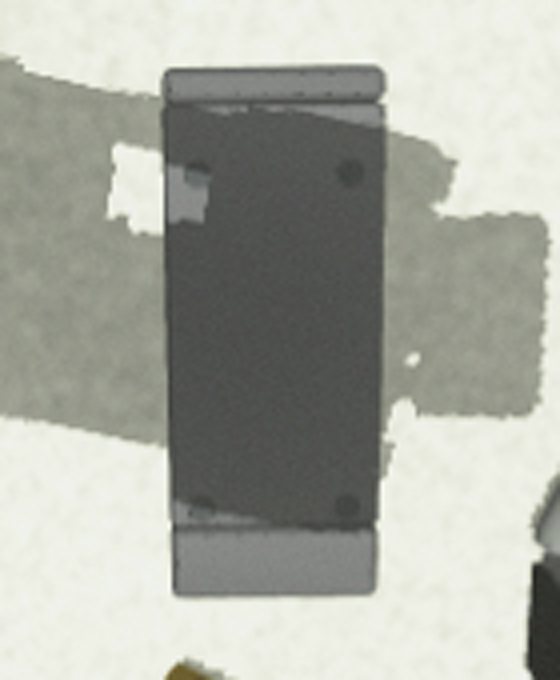

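```bash
python3 - <<'E'
from h import *
c=cam('wrist'); t=cam('top'); s=cam('scene')
w=np.array([[385,67],[377,596],[173,595],[164,67]])/4+[270,90]
a=np.array([[87,240],[334,170],[361,264],[120,333]])/4.7+[260,150]
b=np.array([[478,222],[218,368],[138,298],[393,155]])/7+[290,170]
Q=plane(c,w,.048);print(Q.round(4),Q.mean(0));d=(Q[0]+Q[3]-Q[1]-Q[2])[:2]; print('yaw of x',np.degrees(np.arctan2(d[1],d[0])))
print(np.linalg.norm(Q-np.roll(Q,-1,0),axis=1))
print(tri(c,w,s,b).round(4)); print(tri(c,w,t,a).round(4))
# kinematics fit
import json
from scipy.optimize import least_squares
L=[json.loads(l) for l in open('log.jsonl')]
r=[(np.hypot(*l['p'][:2]),l['p'][2],l['q']) for l in L]; print([(x[0],x[1]) for x in r])
E
```

```text
[[ 0.5751  0.1632  0.048 ]
 [ 0.6134  0.0099  0.048 ]
 [ 0.5517 -0.0041  0.048 ]
 [ 0.5142  0.1489  0.048 ]] [0.5636107  0.07948588 0.048     ]
yaw of x 103.89642295534081
[0.15800082 0.06326313 0.1575174  0.06252129]
[[ 0.5747  0.1613  0.0405  0.0057]
 [ 0.613   0.0064  0.0437  0.005 ]
 [ 0.5519 -0.0068  0.0411  0.0007]
 [ 0.5131  0.1478  0.0392  0.0033]]
[[ 5.791e-01  1.618e-01  1.760e-02  7.900e-03]
 [ 6.193e-01 -4.000e-04  1.440e-02  2.800e-03]
 [ 5.534e-01 -1.300e-02  2.370e-02  8.000e-04]
 [ 5.147e-01  1.435e-01  3.570e-02  1.200e-02]]
[(np.float64(0.549944583643728), 0.20533613187891578), (np.float64(0.5399519609059759), 0.2278169545392062), (np.float64(0.5490722198556698), 0.2500866714402329)]
```

```bash
python3 - <<'E'
from h import *
c=cam('wrist'); t=cam('top'); s=cam('scene'); stat()
w=np.array([[385,67],[377,596],[173,595],[164,67]])/4+[270,90]
Q=plane(c,w,.048)
for n,k,box,sc in (('t',t,(250,160,370,240),6),('s',s,(280,170,400,250),6)):
    im=cv2.resize(k['img'][box[1]:box[3],box[0]:box[2],::-1],None,fx=sc,fy=sc,interpolation=cv2.INTER_NEAREST)
    q=(proj(k,Q)-box[:2]+.5)*sc
    cv2.polylines(im,[q.astype(int)],True,(0,0,255),1); cv2.imwrite(f'pics/ov_{n}.png',im)
# yellow/turquoise centroid cross-check
for nm,lo,hi in (('turq',(80,100,60),(100,255,255)),('yel',(20,120,60),(35,255,255))):
  for n,k in (('t',t),('s',s),('w',c)):
    m=cv2.inRange(cv2.cvtColor(k['img'],cv2.COLOR_RGB2HSV),lo,hi)
    cs=max(cv2.findContours(m,0,2)[0],key=cv2.contourArea)
    b=cv2.boxPoints(cv2.minAreaRect(cs)); print(nm,n,plane(k,[b.mean(0)],.04).round(4), b.mean(0))
E
```

```text
t 2.8 q [ 0.055  0.267  1.459  0.     1.415 -0.178] p [0.5448 0.0669 0.25  ] x [-0.  0. -1.] y [ 0.973  0.232 -0.   ] F [0.52 0.54 0.28] w 0.094Traceback (most recent call last):
  File "<stdin>", line 13, in <module>
ValueError: max() iterable argument is empty
```

View pics/ov_t.png

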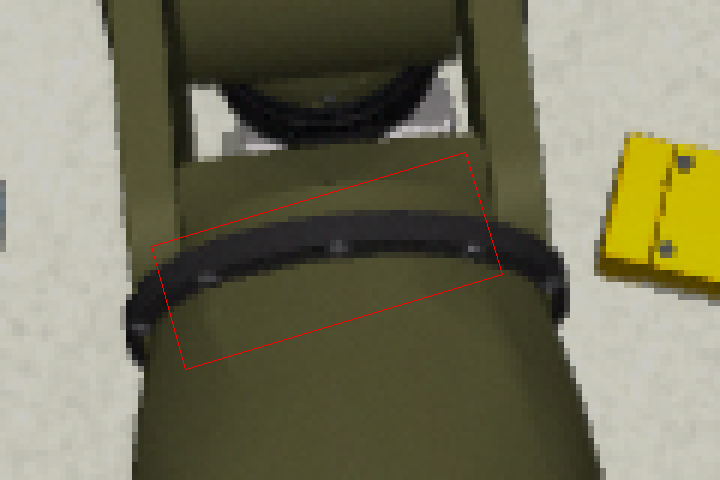

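View pics/ov_s.png

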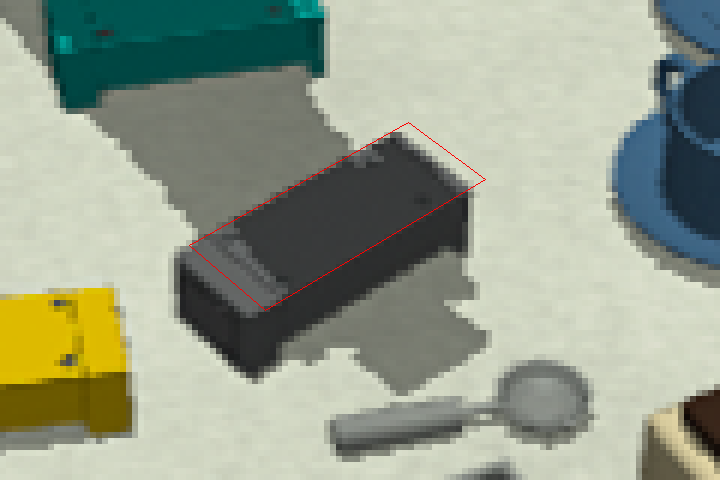

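```bash
python3 - <<'E'
from h import *
stat()
a=np.radians(103.5); u=np.array([np.cos(a),np.sin(a),0]); v=np.array([np.sin(a),-np.cos(a),0]); Z=np.array([0,0,1])
th=np.radians(45); x=-u*np.sin(th)-Z*np.cos(th); G=np.array([.564,.073,.026])
R=frame(x,v); p=G+x*.019; print(p,p-x*.12)
step(p-x*.12,R,10)
E
```

```text
t 2.8 q [ 0.055  0.267  1.459  0.     1.415 -0.178] p [0.5448 0.0669 0.25  ] x [-0.  0. -1.] y [ 0.973  0.232 -0.   ] F [0.52 0.54 0.28] w 0.094
[0.56713635 0.05993618 0.01256497] [0.54732785 0.14244451 0.09741778]
10 rows of [12.1, 2.0, -12.43] [-0.0002, -0.0785, 0.0001]
```

{"fn": "play_rows", "kwargs": {"deltas": [[[12.1,2.0,-12.43,0,-0.0785,0,94],[12.1,2.0,-12.43,0,-0.0785,0,94],[12.1,2.0,-12.43,0,-0.0785,0,94],[12.1,2.0,-12.43,0,-0.0785,0,94],[12.1,2.0,-12.43,0,-0.0785,0,94],[12.1,2.0,-12.43,0,-0.0785,0,94],[12.1,2.0,-12.43,0,-0.0785,0,94],[12.1,2.0,-12.43,0,-0.0785,0,94],[12.1,2.0,-12.43,0,-0.0785,0,94],[12.1,2.0,-12.43,0,-0.0785,0,94]]]}}

```text
time_s: 3.8
ee_pos: [0.5476, 0.1427, 0.097]
eef_rot: [0.001, 0.783, -1.336]
force: [-0.1, -0.4, -0.1]
grip_width: 0.0941
```

```bash
python3 - <<'E'
from h import *
stat()
a=np.radians(103.5); u=np.array([np.cos(a),np.sin(a),0]); v=np.array([np.sin(a),-np.cos(a),0]); Z=np.array([0,0,1])
th=np.radians(45); x=-u*np.sin(th)-Z*np.cos(th); G=np.array([.564,.073,.026])
R=frame(x,v); p=G+x*.019; 
step(p,R,9)
save(cam('scene'),'s4.png',(240,80,500,260),3)
E
```

```text
t 3.8 q [ 0.519  0.622  1.525 -0.772  1.351  0.602] p [0.5476 0.1427 0.097 ] x [ 0.165 -0.689 -0.705] y [0.973 0.232 0.001] F [-0.11 -0.37 -0.09] w 0.0941
9 rows of [13.32, -0.04, 0.02] [-0.0002, 0.0003, 0.0]
```

View pics/s4.png

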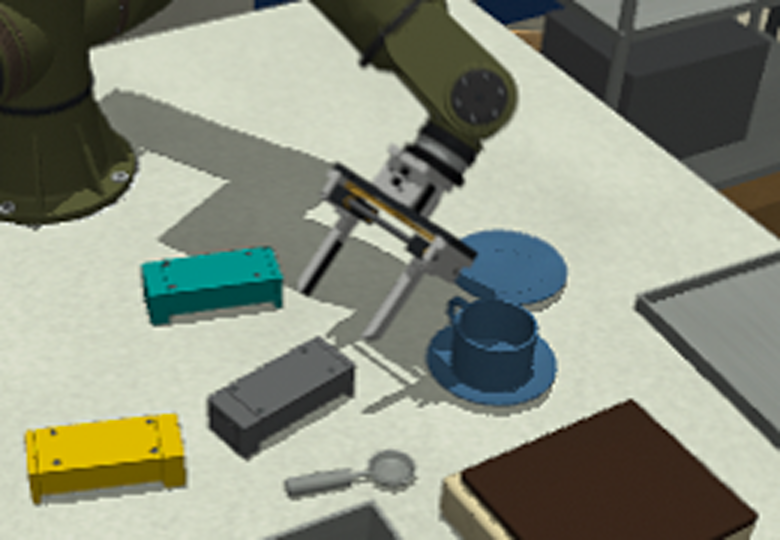

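{"fn": "play_rows", "kwargs": {"deltas": [[[13.3,0,0,0,0,0,94],[13.3,0,0,0,0,0,94],[13.3,0,0,0,0,0,94],[13.3,0,0,0,0,0,94],[13.3,0,0,0,0,0,94],[13.3,0,0,0,0,0,94],[13.3,0,0,0,0,0,94],[13.3,0,0,0,0,0,94],[13.3,0,0,0,0,0,94],[0,0,0,0,0,0,94]]]}}

```text
time_s: 4.85
ee_pos: [0.5667, 0.0578, 0.0114]
eef_rot: [-0.003, 0.785, -1.342]
force: [-0.6, 0.4, -0.4]
grip_width: 0.0941
```

```bash
python3 - <<'E'
from h import *
stat()
save(cam('scene'),'s5.png',(270,120,430,240),5)
save(cam('wrist'),'w5.png')
E
```

```text
t 4.85 q [ 0.373  0.72   1.61  -0.876  1.146  0.659] p [0.5667 0.0578 0.0114] x [ 0.16  -0.689 -0.707] y [ 0.973  0.229 -0.002] F [-0.61  0.42 -0.4 ] w 0.0941
```

View pics/s5.png

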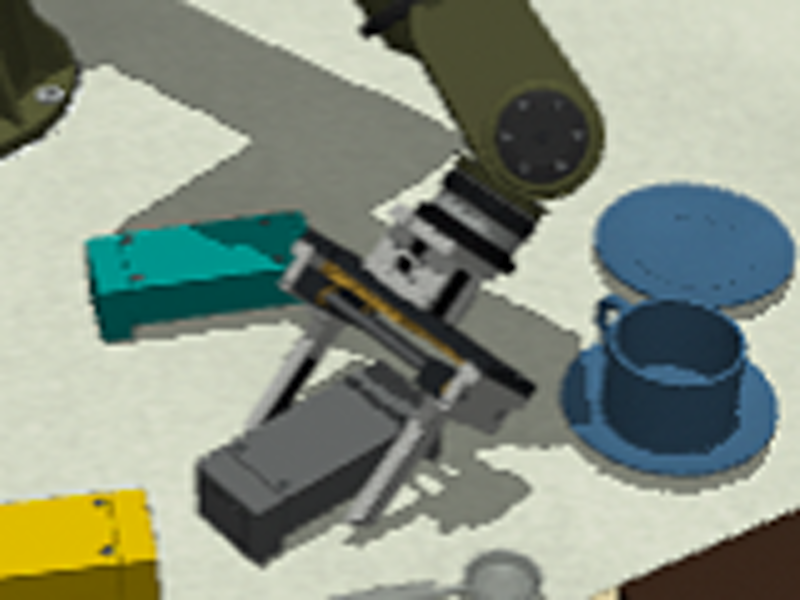

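View pics/w5.png

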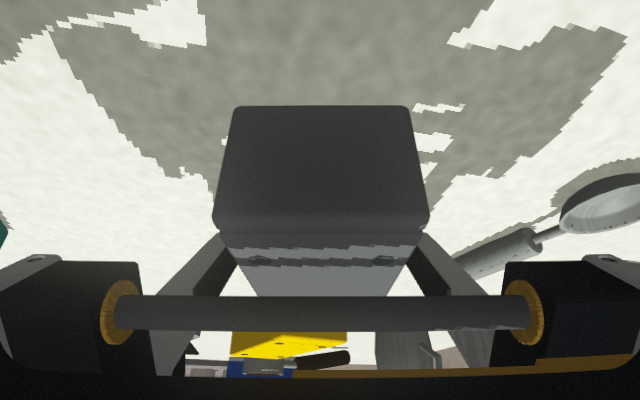

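The fingers straddle the unit evenly (thin end at 212–430 px, rod centre about 320). I shift 8 mm towards the thin end to leave more room at the gripper body, then close.

{"fn": "play_rows", "kwargs": {"deltas": [[[-5.7,0,-5.7,0,0,0,94],[0,0,0,0,0,0,60],[0,0,0,0,0,0,60],[0,0,0,0,0,0,60],[0,0,0,0,0,0,60],[0,0,0,0,0,0,55],[0,0,0,0,0,0,50],[0,0,0,0,0,0,50]]], "grip_force": 35}}

```text
time_s: 5.75
ee_pos: [0.5653, 0.067, 0.0129]
eef_rot: [0.0, 0.786, -1.339]
force: [-1.2, 2.0, 1.8]
grip_width: 0.0637
```

```bash
python3 - <<'E'
from h import *
p,R=stat()
step(p+[0,0,.12],R,8)
E
```

```text
t 5.75 q [ 0.389  0.72   1.603 -0.868  1.156  0.664] p [0.5653 0.067  0.0129] x [ 0.162 -0.688 -0.707] y [0.973 0.23  0.   ] F [-1.25  2.    1.81] w 0.0637
8 rows of [-10.61, 0.0, 10.6] [0.0, 0.0, 0.0]
```

{"fn": "play_rows", "kwargs": {"deltas": [[[-3,0,3,0,0,0,50],[-8,0,8,0,0,0,50],[-12,0,12,0,0,0,50],[-12,0,12,0,0,0,50],[-12,0,12,0,0,0,50],[-12,0,12,0,0,0,50],[-12,0,12,0,0,0,50],[-8,0,8,0,0,0,50],[-5,0,5,0,0,0,50]]]}}

```text
time_s: 6.65
ee_pos: [0.5654, 0.067, 0.1329]
eef_rot: [0.001, 0.786, -1.338]
force: [0.0, 0.2, -5.0]
grip_width: 0.0637
```

```bash
python3 - <<'E'
from h import *
p,R=stat()
G=p-R[:,0]*.019; print('G',G)
a=np.radians(103.4); u=np.array([np.cos(a),np.sin(a),0]); v=np.array([np.sin(a),-np.cos(a),0]); Z=np.array([0,0,1])
th=np.radians(-45.5); x=-u*np.sin(th)-Z*np.cos(th); R1=frame(x,v)
step(G+x*.019,R1,20)
E
```

```text
t 6.65 q [ 0.389  0.529  1.576 -0.81   1.302  0.492] p [0.5654 0.067  0.1329] x [ 0.163 -0.688 -0.708] y [0.973 0.23  0.001] F [ 0.    0.21 -4.98] w 0.0637
G [0.5623469  0.08010686 0.14634402]
20 rows of [-0.06, -0.0, -1.5] [-0.0001, 0.0789, -0.0001]
```

{"fn": "play_rows", "kwargs": {"deltas": [[[0,0,-1.5,0,0.0785,0,50],[0,0,-1.5,0,0.0785,0,50],[0,0,-1.5,0,0.0785,0,50],[0,0,-1.5,0,0.0785,0,50],[0,0,-1.5,0,0.0785,0,50],[0,0,-1.5,0,0.0785,0,50],[0,0,-1.5,0,0.0785,0,50],[0,0,-1.5,0,0.0785,0,50],[0,0,-1.5,0,0.0785,0,50],[0,0,-1.5,0,0.0785,0,50]]]}}

```text
time_s: 7.65
ee_pos: [0.562, 0.0798, 0.1254]
eef_rot: [-2.896, 1.568, 2.049]
force: [-0.1, 0.4, -4.4]
grip_width: 0.0638
```

{"fn": "play_rows", "kwargs": {"deltas": [[[0,0,-1.5,0,0.0785,0,50],[0,0,-1.5,0,0.0785,0,50],[0,0,-1.5,0,0.0785,0,50],[0,0,-1.5,0,0.0785,0,50],[0,0,-1.5,0,0.0785,0,50],[0,0,-1.5,0,0.0785,0,50],[0,0,-1.5,0,0.0785,0,50],[0,0,-1.5,0,0.0785,0,50],[0,0,-1.5,0,0.0785,0,50],[0,0,-1.5,0,0.0785,0,50]]]}}

```text
time_s: 8.65
ee_pos: [0.5589, 0.0929, 0.1303]
eef_rot: [-3.141, 0.783, 1.804]
force: [-0.9, 0.1, -4.1]
grip_width: 0.0639
```

```bash
python3 - <<'E'
from h import *
p,R=stat()
G=p-R[:,0]*.019; print('G',G, 'tilt',np.degrees(np.arctan2(np.hypot(*R[:2,0]),-R[2,0])))
save(cam('scene'),'s6.png',(240,60,460,240),3.6)
save(cam('wrist'),'w6.png')
E
```

```text
t 8.65 q [-0.214  0.593  1.481  0.695  1.499 -0.656] p [0.5589 0.0929 0.1303] x [-0.164  0.689 -0.706] y [ 0.973  0.231 -0.   ] F [-0.92  0.1  -4.05] w 0.0639
G [0.56201888 0.0798435  0.14373787] tilt 45.11683740113871
```

View pics/s6.png

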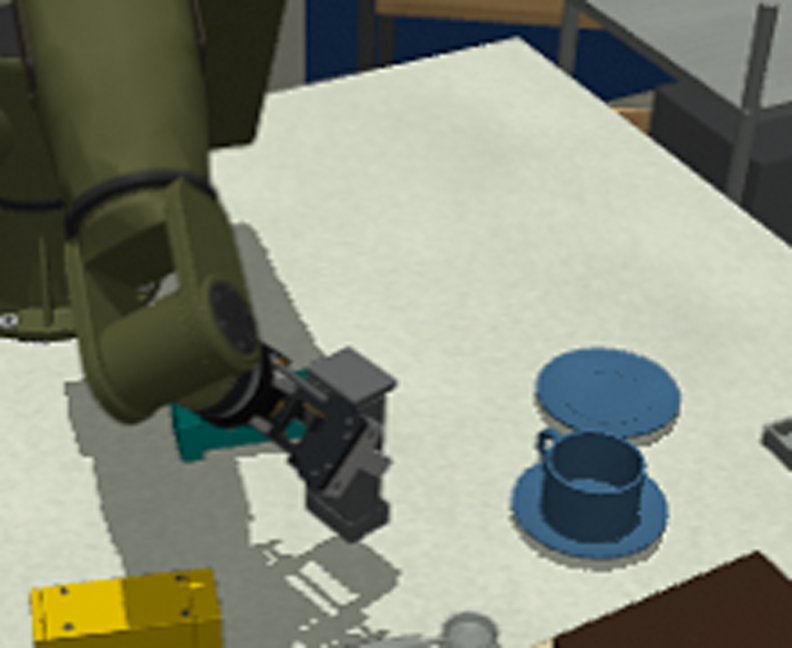

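View pics/w6.png

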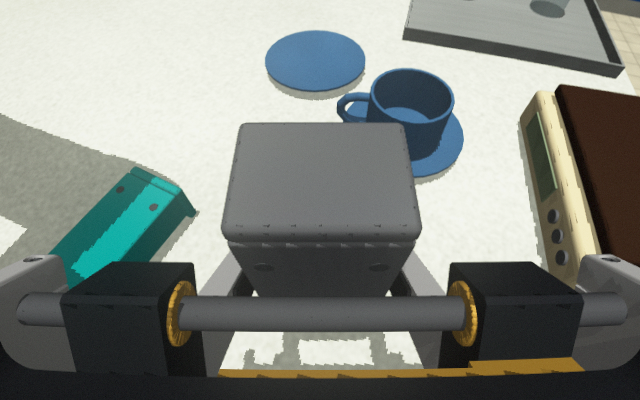

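{"fn": "play_rows", "kwargs": {"deltas": [[[5,0,5,0,0,0,50],[5,0,5,0,0,0,50],[5,0,5,0,0,0,50],[5,0,5,0,0,0,50],[5,0,5,0,0,0,50],[5,0,5,0,0,0,50],[3,0,3,0,0,0,50],[1,0,1,0,0,0,50],[0,0,0,0,0,0,50]]]}}

```text
time_s: 9.65
ee_pos: [0.5591, 0.0932, 0.0823]
eef_rot: [-3.141, 0.786, 1.803]
force: [-0.9, 0.5, -3.5]
grip_width: 0.0638
```

{"fn": "play_rows", "kwargs": {"deltas": [[[0.7,0,0.7,0,0,0,50],[0.7,0,0.7,0,0,0,50],[0.7,0,0.7,0,0,0,50],[0.7,0,0.7,0,0,0,50]]]}}

```text
time_s: 10.05
ee_pos: [0.5591, 0.0932, 0.0785]
eef_rot: [3.141, 0.786, 1.803]
force: [0.4, 0.2, -3.8]
grip_width: 0.0635
```

{"fn": "play_rows", "kwargs": {"deltas": [[[0.7,0,0.7,0,0,0,50],[0.7,0,0.7,0,0,0,50],[0.7,0,0.7,0,0,0,50]]]}}

```text
time_s: 10.35
ee_pos: [0.5591, 0.0932, 0.0754]
eef_rot: [3.142, 0.786, 1.803]
force: [-0.1, -0.3, -3.8]
grip_width: 0.0638
```

{"fn": "play_rows", "kwargs": {"deltas": [[[0.7,0,0.7,0,0,0,50],[0.7,0,0.7,0,0,0,50]]]}}

```text
time_s: 10.55
ee_pos: [0.5592, 0.0932, 0.0739]
eef_rot: [3.141, 0.785, 1.803]
force: [-1.6, -3.7, 7.0]
grip_width: 0.0637
```

```bash
python3 - <<'E'
from h import *
p,R=stat()
save(cam('scene'),'s7.png',(290,140,370,220),8)
E
```

```text
t 10.55 q [-0.213  0.672  1.503  0.702  1.419 -0.721] p [0.5592 0.0932 0.0739] x [-0.162  0.688 -0.707] y [0.973 0.23  0.   ] F [-1.56 -3.7   6.97] w 0.0637
```

View pics/s7.png

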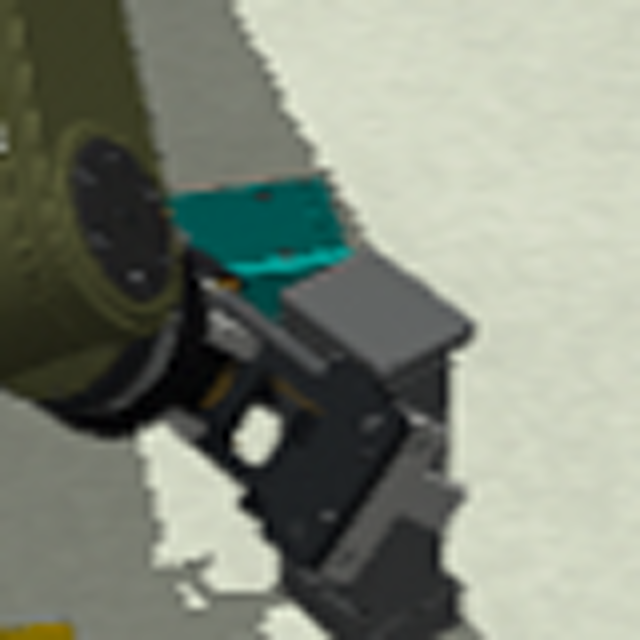

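Contact: the force went from −3.8 to +7 N with the grasp at z = 87 mm, which fits a grip 7 mm from mid-length. I relieve it slightly and open.

{"fn": "play_rows", "kwargs": {"deltas": [[[-0.4,0,-0.4,0,0,0,50],[0,0,0,0,0,0,50],[0,0,0,0,0,0,66],[0,0,0,0,0,0,70],[0,0,0,0,0,0,80],[0,0,0,0,0,0,94],[0,0,0,0,0,0,94],[0,0,0,0,0,0,94]]]}}

```text
time_s: 11.4
ee_pos: [0.5591, 0.0932, 0.0741]
eef_rot: [3.142, 0.786, 1.803]
force: [0.7, -0.6, 0.5]
grip_width: 0.094
```

```bash
python3 - <<'E'
from h import *
p,R=stat()
save(cam('wrist'),'w8.png')
E
```

```text
t 11.4 q [-0.213  0.672  1.503  0.702  1.419 -0.72 ] p [0.5591 0.0932 0.0741] x [-0.162  0.688 -0.707] y [0.973 0.23  0.   ] F [ 0.68 -0.61  0.48] w 0.094
```

View pics/w8.png

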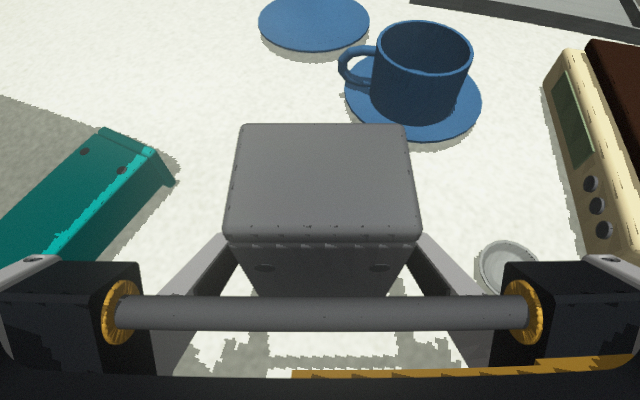

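The unit stands freely on its thick end. The thin end, at (222–420, 125–240), is square between the fingers. I back out along the tool axis.

{"fn": "play_rows", "kwargs": {"deltas": [[[-8,0,0,0,0,0,94],[-18,0,0,0,0,0,94],[-20,0,0,0,0,0,94],[-20,0,0,0,0,0,94],[-20,0,0,0,0,0,94],[-20,0,0,0,0,0,94],[-20,0,0,0,0,0,94]]]}}

```text
time_s: 12.15
ee_pos: [0.5797, 0.0055, 0.1643]
eef_rot: [3.141, 0.786, 1.802]
force: [0.4, 0.2, 0.1]
grip_width: 0.0941
```

```bash
python3 - <<'E'
from h import *
p,R=stat()
a=np.radians(103.4); u=np.array([np.cos(a),np.sin(a),0]); v=np.array([np.sin(a),-np.cos(a),0]); Z=np.array([0,0,1])
G=np.array([.5622,.0801,0])
R1=frame(-Z,v); P1=G+Z*.24; step(P1,R1,9)
th=np.radians(45); x=-u*np.sin(th)-Z*np.cos(th); R2=frame(x,v); G2=G+.002*u+Z*.095; P2=G2+x*(.019-.125); step(P2,R2,9,P1,R1); print(P2, G2+x*.019)
save(cam('scene'),'s9.png',(270,100,430,220),5)
E
```

```text
t 12.15 q [-0.338  0.63   1.331  0.64   1.654 -0.674] p [0.5797 0.0055 0.1643] x [-0.162  0.688 -0.708] y [0.973 0.23  0.   ] F [0.36 0.17 0.06] w 0.0941
9 rows of [-4.14, 0.02, -11.56] [-0.0002, -0.0872, -0.0001]
9 rows of [4.5, -0.0, -10.97] [0.0, -0.0873, 0.0]
[0.54436623 0.15495833 0.16995332] [0.56485004 0.06897628 0.08156497]
```

View pics/s9.png

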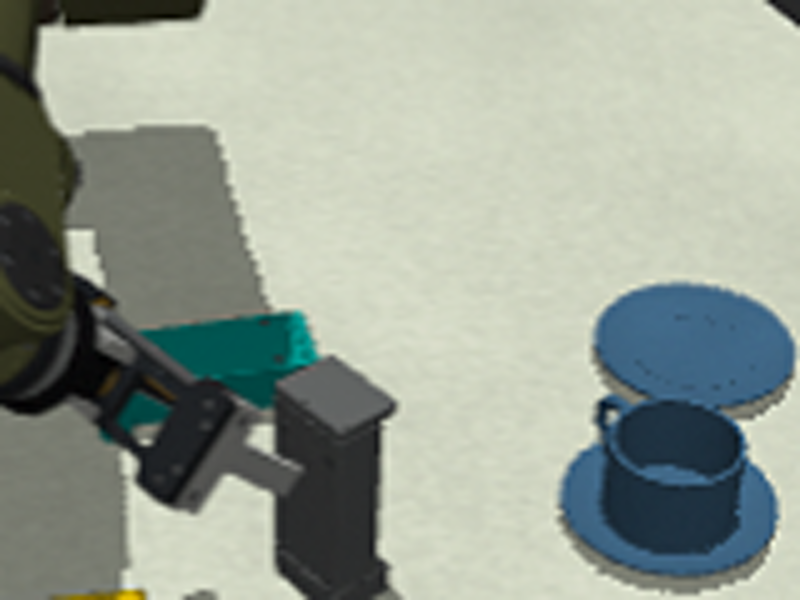

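{"fn": "play_rows", "kwargs": {"deltas": [[[-4.1,0,-11.6,0,-0.0872,0,94],[-4.1,0,-11.6,0,-0.0872,0,94],[-4.1,0,-11.6,0,-0.0872,0,94],[-4.1,0,-11.6,0,-0.0872,0,94],[-4.1,0,-11.6,0,-0.0872,0,94],[-4.1,0,-11.6,0,-0.0872,0,94],[-4.1,0,-11.6,0,-0.0872,0,94],[-4.1,0,-11.6,0,-0.0872,0,94],[-4.1,0,-11.6,0,-0.0872,0,94]]]}}

```text
time_s: 13.1
ee_pos: [0.5618, 0.0819, 0.2396]
eef_rot: [0.438, 1.567, -0.901]
force: [0.2, 0.2, -0.1]
grip_width: 0.0942
```

{"fn": "play_rows", "kwargs": {"deltas": [[[4.5,0,-11,0,-0.0872,0,94],[4.5,0,-11,0,-0.0872,0,94],[4.5,0,-11,0,-0.0872,0,94],[4.5,0,-11,0,-0.0872,0,94],[4.5,0,-11,0,-0.0872,0,94],[4.5,0,-11,0,-0.0872,0,94],[4.5,0,-11,0,-0.0872,0,94],[4.5,0,-11,0,-0.0872,0,94],[4.5,0,-11,0,-0.0872,0,94],[0,0,0,0,0,0,94]]]}}

```text
time_s: 14.1
ee_pos: [0.5428, 0.1577, 0.166]
eef_rot: [-0.007, 0.783, -1.341]
force: [-0.6, -0.2, -0.7]
grip_width: 0.094
```

```bash
python3 - <<'E'
from h import *
p,R=stat()
a=np.radians(103.4); u=np.array([np.cos(a),np.sin(a),0]); v=np.array([np.sin(a),-np.cos(a),0]); Z=np.array([0,0,1])
G=np.array([.5622,.0801,0])
th=np.radians(45); x=-u*np.sin(th)-Z*np.cos(th); R2=frame(x,v); G2=G+.002*u+Z*.095; step(G2+x*.019,R2,8)
save(cam('wrist'),'w10.png')
save(cam('scene'),'s10.png',(270,100,430,220),5)
E
```

```text
t 14.1 q [ 0.544  0.54   1.472 -0.744  1.467  0.519] p [0.5428 0.1577 0.166 ] x [ 0.161 -0.69  -0.706] y [ 0.973  0.232 -0.005] F [-0.58 -0.17 -0.72] w 0.094
8 rows of [15.54, 0.14, 0.61] [0.0005, 0.0003, 0.0004]
```

View pics/w10.png

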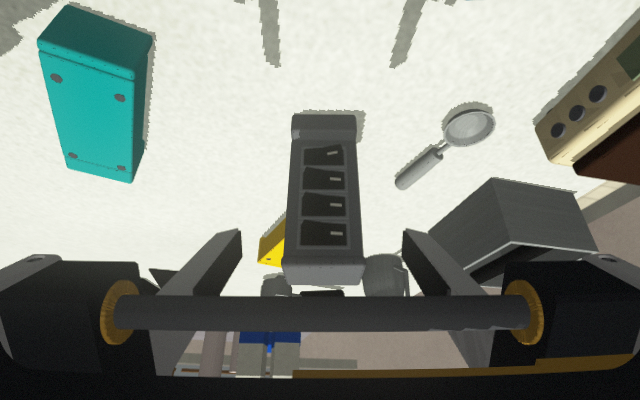

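View pics/s10.png

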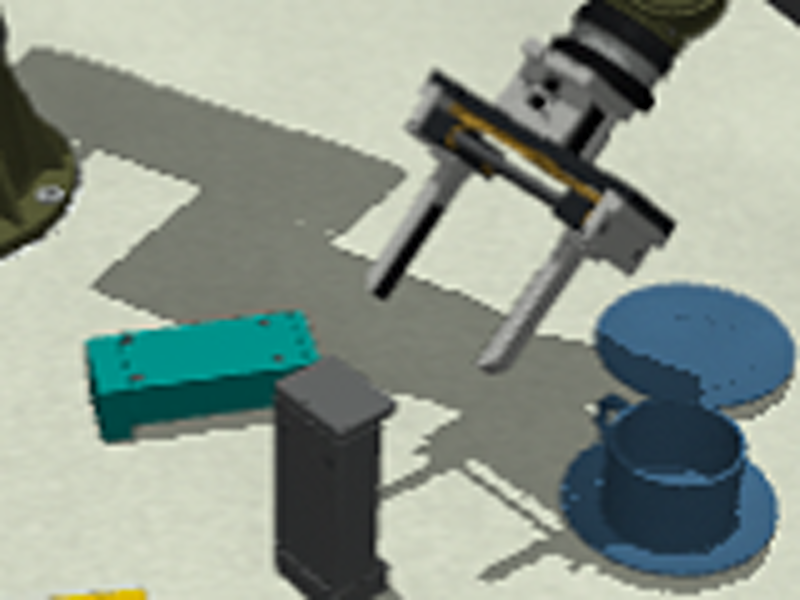

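The wrist view shows the switch face with the rockers at (323,155), (323,178), (323,204) and (323,232). The unit is centred between the fingers at 285–365 px. I go in and grip.

{"fn": "play_rows", "kwargs": {"deltas": [[[15.5,0.1,0.6,0,0,0,94],[15.5,0.1,0.6,0,0,0,94],[15.5,0.1,0.6,0,0,0,94],[15.5,0.1,0.6,0,0,0,94],[15.5,0.1,0.6,0,0,0,94],[15.5,0.1,0.6,0,0,0,94],[15.5,0.1,0.6,0,0,0,94],[12,0.1,0.6,0,0,0,94],[3.5,0.1,0.6,0,0,0,94],[0,0,0,0,0,0,94]]]}}

```text
time_s: 15.2
ee_pos: [0.566, 0.0676, 0.0846]
eef_rot: [-0.0, 0.786, -1.34]
force: [0.3, 0.8, 0.3]
grip_width: 0.094
```

```bash
python3 - <<'E'
from h import *
p,R=stat(); print('G',p-.019*R[:,0])
save(cam('wrist'),'w11.png')
E
```

```text
t 15.2 q [ 0.389  0.602  1.593 -0.829  1.241  0.56 ] p [0.566  0.0676 0.0846] x [ 0.162 -0.688 -0.708] y [ 0.973  0.229 -0.   ] F [0.35 0.8  0.3 ] w 0.094
G [0.56296612 0.08062737 0.09805096]
```

View pics/w11.png

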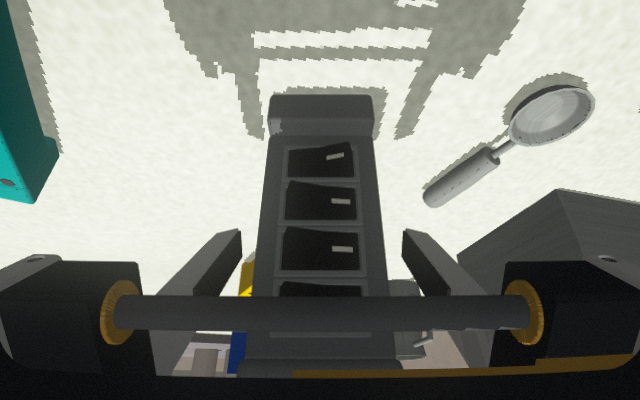

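{"fn": "play_rows", "kwargs": {"deltas": [[[0,0,-2.1,0,0,0,94],[0,0,-2.1,0,0,0,94],[0,0,0,0,0,0,80],[0,0,0,0,0,0,70],[0,0,0,0,0,0,60],[0,0,0,0,0,0,55],[0,0,0,0,0,0,50],[0,0,0,0,0,0,50],[0,0,0,0,0,0,50]]], "grip_force": 40}}

```text
time_s: 16.15
ee_pos: [0.5653, 0.0708, 0.0819]
eef_rot: [-0.0, 0.786, -1.339]
force: [-1.0, -0.2, 0.7]
grip_width: 0.0636
```

```bash
python3 - <<'E'
from h import *
p,R=stat(); print('G',p-.019*R[:,0])
E
```

```text
t 16.15 q [ 0.395  0.607  1.592 -0.828  1.242  0.567] p [0.5653 0.0708 0.0819] x [ 0.162 -0.688 -0.708] y [ 0.973  0.23  -0.   ] F [-1.05 -0.17  0.72] w 0.0636
G [0.56220863 0.08382002 0.09534604]
```

{"fn": "play_rows", "kwargs": {"deltas": [[[-2,0,2,0,0,0,50],[-5,0,5,0,0,0,50],[-8,0,8,0,0,0,50],[-8,0,8,0,0,0,50],[-6,0,6,0,0,0,50],[-3,0,3,0,0,0,50],[0,0,0,0,0,0,50]]]}}

```text
time_s: 16.85
ee_pos: [0.5655, 0.0708, 0.1279]
eef_rot: [0.002, 0.786, -1.338]
force: [0.8, -0.1, -3.8]
grip_width: 0.0641
```

{"fn": "play_rows", "kwargs": {"deltas": [[[0,0,-1.5,0,0.0785,0,50],[0,0,-1.5,0,0.0785,0,50],[0,0,-1.5,0,0.0785,0,50],[0,0,-1.5,0,0.0785,0,50],[0,0,-1.5,0,0.0785,0,50],[0,0,-1.5,0,0.0785,0,50],[0,0,-1.5,0,0.0785,0,50],[0,0,-1.5,0,0.0785,0,50],[0,0,-1.5,0,0.0785,0,50],[0,0,-1.5,0,0.0785,0,50]]]}}

```text
time_s: 17.85
ee_pos: [0.562, 0.0836, 0.1207]
eef_rot: [-2.924, 1.568, 2.021]
force: [-0.1, 0.3, -4.1]
grip_width: 0.0639
```

{"fn": "play_rows", "kwargs": {"deltas": [[[0,0,-1.5,0,0.0785,0,50],[0,0,-1.5,0,0.0785,0,50],[0,0,-1.5,0,0.0785,0,50],[0,0,-1.5,0,0.0785,0,50],[0,0,-1.5,0,0.0785,0,50],[0,0,-1.5,0,0.0785,0,50],[0,0,-1.5,0,0.0785,0,50],[0,0,-1.5,0,0.0785,0,50],[0,0,-1.5,0,0.0785,0,50],[0,0,-1.5,0,0.0785,0,50]]]}}

```text
time_s: 18.85
ee_pos: [0.5589, 0.0967, 0.1256]
eef_rot: [-3.141, 0.783, 1.804]
force: [-0.3, -0.3, -4.9]
grip_width: 0.0639
```

```bash
python3 - <<'E'
from h import *
p,R=stat(); print('G',p-.019*R[:,0], 'tilt',np.degrees(np.arctan2(np.hypot(*R[:2,0]),-R[2,0])))
save(cam('wrist'),'w12.png'); save(cam('scene'),'s12.png',(240,100,430,240),4)
E
```

```text
t 18.85 q [-0.208  0.598  1.485  0.699  1.488 -0.658] p [0.5589 0.0967 0.1256] x [-0.164  0.69  -0.706] y [ 0.973  0.23  -0.001] F [-0.28 -0.25 -4.91] w 0.0639
G [0.56203802 0.08359138 0.13902421] tilt 45.12913792296096
```

View pics/w12.png

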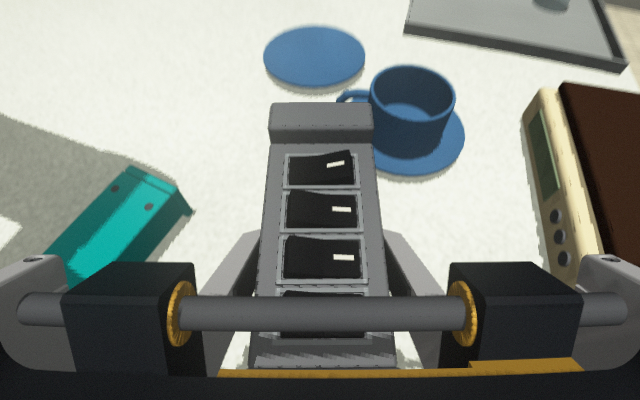

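View pics/s12.png

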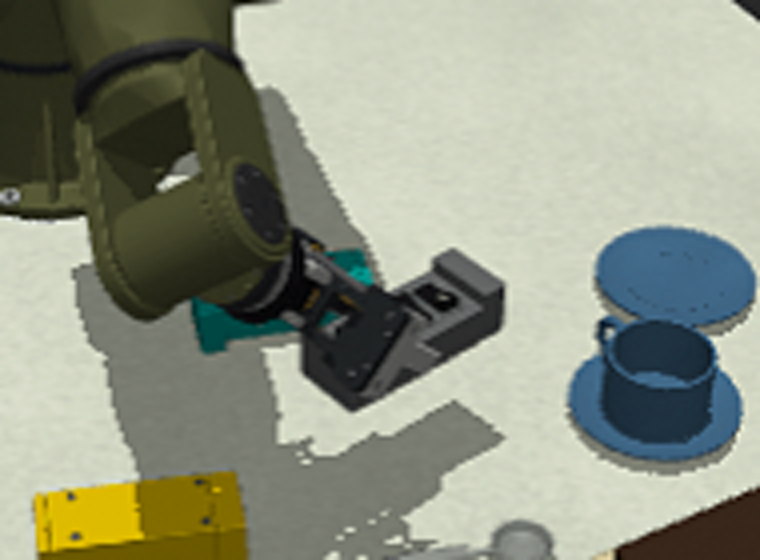

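Face up and level, with the white bars on the +y side, as they must be. I lower it about 113 mm, the last part slowly.

{"fn": "play_rows", "kwargs": {"deltas": [[[4,0,4,0,0,0,50],[9,0,9,0,0,0,50],[9,0,9,0,0,0,50],[9,0,9,0,0,0,50],[9,0,9,0,0,0,50],[9,0,9,0,0,0,50],[9,0,9,0,0,0,50],[9,0,9,0,0,0,50],[4,0,4,0,0,0,50],[2,0,2,0,0,0,50]]]}}

```text
time_s: 19.95
ee_pos: [0.559, 0.097, 0.0221]
eef_rot: [-3.141, 0.785, 1.803]
force: [-0.1, -0.0, -4.0]
grip_width: 0.0637
```

{"fn": "play_rows", "kwargs": {"deltas": [[[1,0,1,0,0,0,50],[1,0,1,0,0,0,50],[0.7,0,0.7,0,0,0,50],[0.7,0,0.7,0,0,0,50]]]}}

```text
time_s: 20.35
ee_pos: [0.5593, 0.097, 0.0182]
eef_rot: [3.141, 0.786, 1.802]
force: [-0.1, -0.3, -4.3]
grip_width: 0.064
```

```bash
python3 - <<'E'
from h import *
p,R=stat(); print('G',p-.019*R[:,0], 'tilt',np.degrees(np.arctan2(np.hypot(*R[:2,0]),-R[2,0])))
E
```

```text
t 20.35 q [-0.207  0.76   1.509  0.717  1.344 -0.78 ] p [0.5593 0.097  0.0182] x [-0.162  0.688 -0.707] y [0.973 0.23  0.001] F [-0.1  -0.31 -4.26] w 0.064
G [0.56237366 0.08389162 0.03167914] tilt 44.985457595409976
```

{"fn": "play_rows", "kwargs": {"deltas": [[[0.7,0,0.7,0,0,0,50],[0.7,0,0.7,0,0,0,50],[0.7,0,0.7,0,0,0,50]]]}}

```text
time_s: 20.65
ee_pos: [0.5591, 0.097, 0.015]
eef_rot: [3.141, 0.785, 1.803]
force: [0.0, 1.1, -4.5]
grip_width: 0.0636
```

{"fn": "play_rows", "kwargs": {"deltas": [[[0.7,0,0.7,0,0,0,50],[0.7,0,0.7,0,0,0,50]]]}}

```text
time_s: 20.85
ee_pos: [0.5591, 0.097, 0.013]
eef_rot: [-3.142, 0.785, 1.803]
force: [-0.0, 0.4, -4.3]
grip_width: 0.064
```

{"fn": "play_rows", "kwargs": {"deltas": [[[0.5,0,0.5,0,0,0,50],[0,0,0,0,0,0,50]]]}}

```text
time_s: 21.05
ee_pos: [0.5591, 0.097, 0.0123]
eef_rot: [-3.141, 0.785, 1.803]
force: [-0.2, -0.6, -4.6]
grip_width: 0.0637
```

{"fn": "play_rows", "kwargs": {"deltas": [[[0.5,0,0.5,0,0,0,50],[0,0,0,0,0,0,50]]]}}

```text
time_s: 21.25
ee_pos: [0.5592, 0.097, 0.0122]
eef_rot: [3.141, 0.785, 1.803]
force: [-2.8, -2.7, 3.8]
grip_width: 0.0639
```

{"fn": "play_rows", "kwargs": {"deltas": [[[0.5,0,0.5,0,0,0,50],[0,0,0,0,0,0,50]]]}}

```text
time_s: 21.45
ee_pos: [0.5592, 0.097, 0.0122]
eef_rot: [3.141, 0.784, 1.803]
force: [-5.9, -3.4, 11.5]
grip_width: 0.0635
```

```bash
python3 - <<'E'
from h import *
p,R=stat(); save(cam('scene'),'s13.png',(270,150,390,240),6)
E
```

```text
t 21.45 q [-0.207  0.771  1.509  0.719  1.338 -0.787] p [0.5592 0.097  0.0122] x [-0.163  0.689 -0.706] y [0.973 0.23  0.001] F [-5.85 -3.41 11.51] w 0.0635
```

View pics/s13.png

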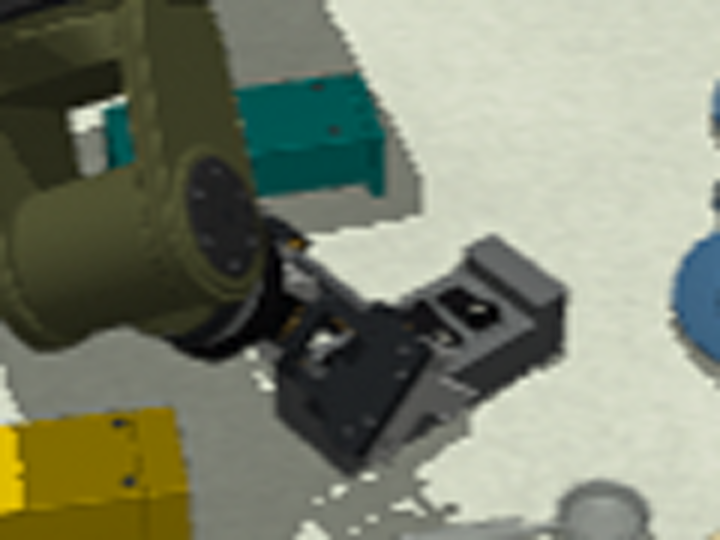

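The contact height of 25.6 mm matches the grasp height in the unit, so it lies flat. I relieve slightly, open and back out.

{"fn": "play_rows", "kwargs": {"deltas": [[[-0.5,0,-0.5,0,0,0,50],[0,0,0,0,0,0,50],[0,0,0,0,0,0,66],[0,0,0,0,0,0,72],[0,0,0,0,0,0,85],[0,0,0,0,0,0,94],[0,0,0,0,0,0,94],[0,0,0,0,0,0,94]]]}}

```text
time_s: 22.3
ee_pos: [0.5591, 0.097, 0.0116]
eef_rot: [-3.142, 0.785, 1.803]
force: [0.5, -1.1, -0.1]
grip_width: 0.0941
```

{"fn": "play_rows", "kwargs": {"deltas": [[[-8,0,0,0,0,0,94],[-18,0,0,0,0,0,94],[-25,0,0,0,0,0,94],[-25,0,0,0,0,0,94],[-25,0,0,0,0,0,94],[-25,0,0,0,0,0,94],[-25,0,0,0,0,0,94],[-15,0,0,0,0,0,94]]]}}

```text
time_s: 23.1
ee_pos: [0.5867, -0.0188, 0.1307]
eef_rot: [3.14, 0.787, 1.8]
force: [0.1, -0.1, 0.3]
grip_width: 0.0938
```

```bash
python3 - <<'E'
from h import *
p,R=stat(); c=cam('wrist'); save(c,'w14.png'); save(c,'w14c.png',(220,60,420,250),3.1); save(cam('scene'),'s14.png',(270,130,400,240),6)
E
```

```text
t 23.1 q [-0.37   0.697  1.305  0.624  1.637 -0.722] p [ 0.5867 -0.0188  0.1307] x [-0.161  0.688 -0.708] y [0.973 0.229 0.001] F [ 0.12 -0.07  0.3 ] w 0.0938
```

View pics/w14.png

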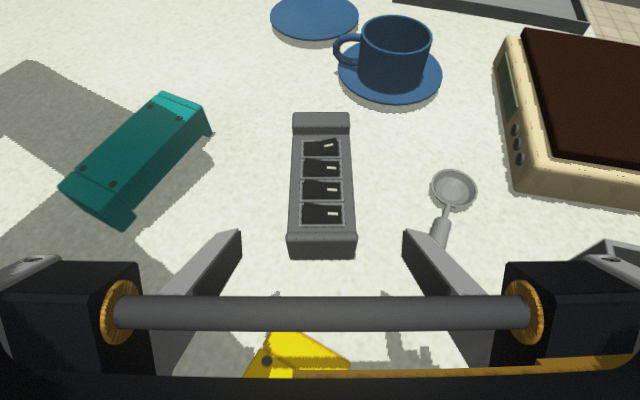

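View pics/s14.png

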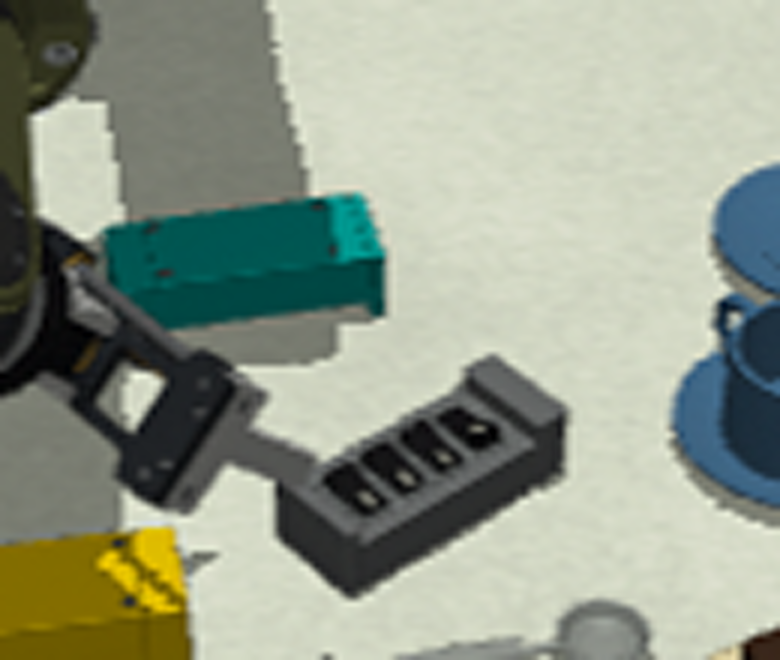

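View pics/w14c.png

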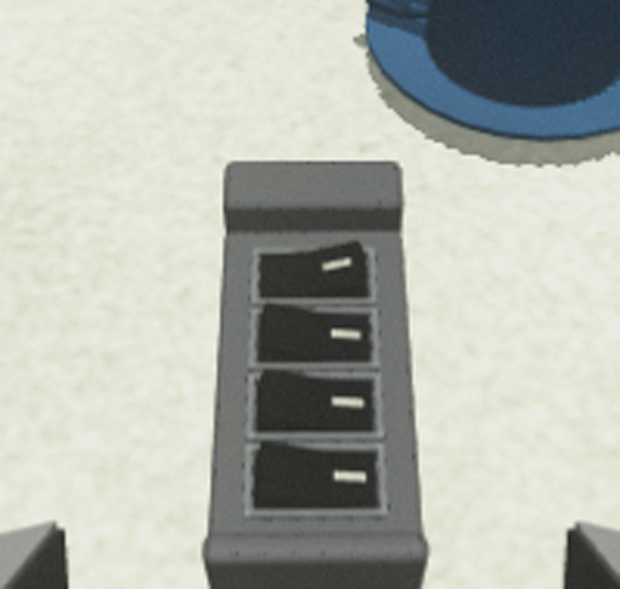

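Reading from the thick end (top): rocker 1's bar half is raised (bar slanting up at (328,146)), so it is off. Rockers 2–4 have their bar halves down, so they are on. I need to press rocker 1's bar half (+y) and rocker 3's plain half (−y). First I check the predicted positions against two views.

```bash
python3 - <<'E'
from h import *
a=np.radians(103.4); u=np.array([np.cos(a),np.sin(a),0]); v=np.array([np.sin(a),-np.cos(a),0]); Z=np.array([0,0,1])
C=np.array([.5587,.0988,0])
pt=lambda x,y,z:C-u*x/1000+v*y/1000+Z*z/1000
box=[pt(x,y,48) for x,y in((-80,-32),(-80,32),(-56,32),(-56,-32))]+[pt(x,y,48) for x,y in((80,-32),(80,32),(70,32),(70,-32))]
press=[pt(-33,16,43),pt(21,-16,43)]
print(np.round(press,4))
for n,bx,sc in (('wrist',(260,90,400,280),3.1),('scene',(310,180,370,235),10)):
    k=cam(n); im=cv2.resize(k['img'][bx[1]:bx[3],bx[0]:bx[2],::-1],None,fx=sc,fy=sc,interpolation=cv2.INTER_CUBIC)
    f=lambda P:((proj(k,P)-bx[:2]+.5)*sc).astype(int)
    for q in f(box): cv2.circle(im,tuple(map(int,q)),3,(0,0,255),-1)
    for q in f(press): cv2.circle(im,tuple(map(int,q)),3,(0,255,0),-1)
    for i in range(4):cv2.circle(im,tuple(map(int,f([pt(-33+27*i,0,40)])[0])),3,(255,255,0),-1)
    cv2.imwrite(f'pics/chk_{n}.png',im)
E
```

```text
[[0.5666 0.1346 0.043 ]
 [0.548  0.0747 0.043 ]]
```

View pics/chk_wrist.png

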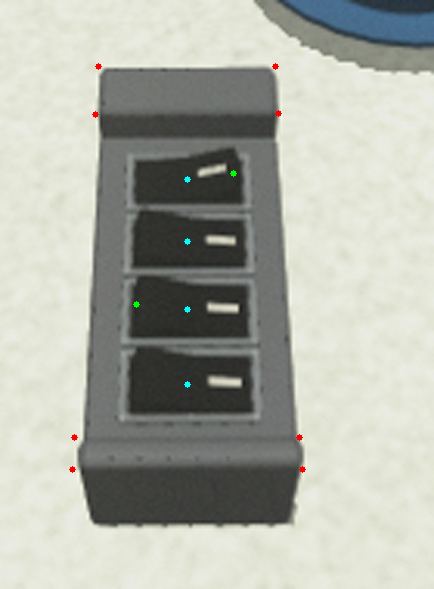

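View pics/chk_scene.png

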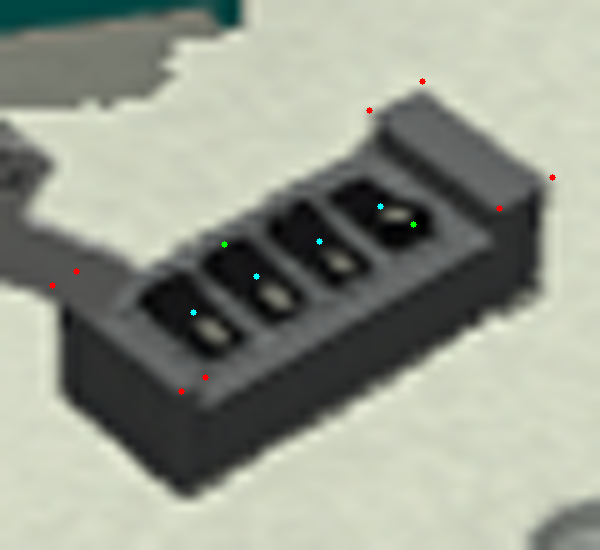

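The predicted rocker centres fall on the rockers in the wrist view to within 1–2 mm. The scene view is about 3–4 mm off along its own line of sight. I trust the arm and wrist figures. Now I go above rocker 1's bar half with the fingers shut.

```bash
cat >> h.py <<'E'
a=np.radians(103.4); u=np.array([np.cos(a),np.sin(a),0]); v=np.array([np.sin(a),-np.cos(a),0]); Z=np.array([0,0,1])
C=np.array([.5587,.0988,0])
pt=lambda x,y,z:C-u*x/1000+v*y/1000+Z*z/1000
E
python3 - <<'E'
from h import *
step(pt(-33,16.5,80),frame(-Z,v),10)
E
```

```text
10 rows of [11.04, 1.67, -12.06] [-0.0002, -0.0786, -0.0]
```

{"fn": "play_rows", "kwargs": {"deltas": [[[11,1.7,-12.1,0,-0.0786,0,60],[11,1.7,-12.1,0,-0.0786,0,40],[11,1.7,-12.1,0,-0.0786,0,20],[11,1.7,-12.1,0,-0.0786,0,0],[11,1.7,-12.1,0,-0.0786,0,0],[11,1.7,-12.1,0,-0.0786,0,0],[11,1.7,-12.1,0,-0.0786,0,0],[11,1.7,-12.1,0,-0.0786,0,0],[11,1.7,-12.1,0,-0.0786,0,0],[11,1.7,-12.1,0,-0.0786,0,0]]], "grip_force": 20}}

```text
time_s: 24.3
ee_pos: [0.5669, 0.136, 0.0801]
eef_rot: [-0.054, 1.567, -1.391]
force: [0.7, -1.6, -1.5]
grip_width: 0.0175
```

{"fn": "play_rows", "kwargs": {"deltas": [[[0,0,0,0,0,0,0],[0,0,0,0,0,0,0],[0,0,0,0,0,0,0]]]}}

```text
time_s: 24.6
ee_pos: [0.5676, 0.1343, 0.0809]
eef_rot: [-2.35, 1.57, 2.595]
force: [-0.9, -0.7, 0.4]
grip_width: 0.0004
```

```bash
python3 - <<'E'
from h import *
p,R=stat(); step(pt(-33,16.5,52),frame(-Z,v),4); print(((p-C)@-u*1000).round(1),((p-C)@v*1000).round(1))
c=cam('wrist'); save(c,'w15.png'); save(cam('scene'),'s15.png',(290,140,400,240),6)
E
```

```text
t 24.6 q [ 0.169  0.5    1.548  0.     1.094 -0.063] p [0.5676 0.1343 0.0809] x [-0.  0. -1.] y [ 0.973  0.23  -0.   ] F [-0.92 -0.68  0.44] w 0.0004
4 rows of [7.21, -0.1, -0.13] [-0.0005, -0.0001, 0.0001]
-32.5 16.9
```

View pics/w15.png

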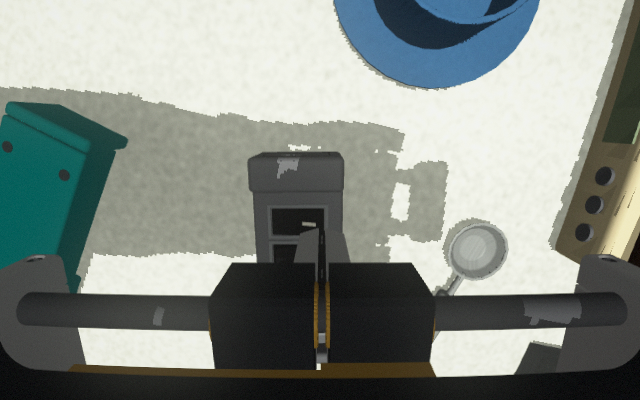

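View pics/s15.png

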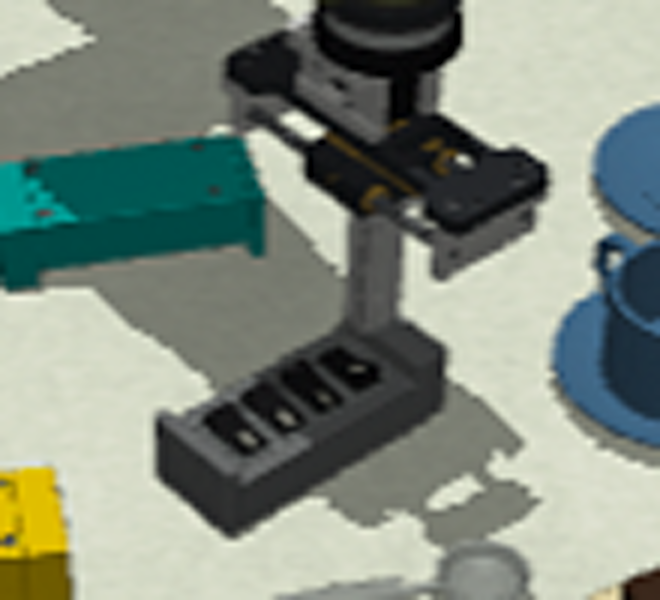

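{"fn": "play_rows", "kwargs": {"deltas": [[[8,0,-0.3,0,0,0,0],[10,0,-0.2,0,0,0,0],[8,0,0,0,0,0,0],[4,0,0,0,0,0,0],[0,0,0,0,0,0,0]]]}}

```text
time_s: 25.2
ee_pos: [0.5672, 0.135, 0.0501]
eef_rot: [-1.242, 1.569, -2.581]
force: [0.3, -0.7, 0.3]
grip_width: 0.0005
```

{"fn": "play_rows", "kwargs": {"deltas": [[[2,0,0,0,0,0,0],[2,0,0,0,0,0,0],[1,0,0,0,0,0,0]]]}}

```text
time_s: 25.5
ee_pos: [0.5676, 0.1351, 0.046]
eef_rot: [0.317, 1.57, -1.022]
force: [-0.0, -0.3, 0.3]
grip_width: 0.0005
```

{"fn": "play_rows", "kwargs": {"deltas": [[[1,0,0,0,0,0,0],[1,0,0,0,0,0,0],[0,0,0,0,0,0,0]]]}}

```text
time_s: 25.8
ee_pos: [0.568, 0.1352, 0.0443]
eef_rot: [1.042, 1.57, -0.297]
force: [1.1, 1.5, 2.9]
grip_width: 0.0006
```

{"fn": "play_rows", "kwargs": {"deltas": [[[1,0,0,0,0,0,0],[1,0,0,0,0,0,0]]]}}

```text
time_s: 26.0
ee_pos: [0.5676, 0.1351, 0.0419]
eef_rot: [-0.083, 1.57, -1.422]
force: [1.2, 0.9, 0.8]
grip_width: 0.0005
```

{"fn": "play_rows", "kwargs": {"deltas": [[[1,0,0,0,0,0,0],[1,0,0,0,0,0,0]]]}}

```text
time_s: 26.2
ee_pos: [0.5673, 0.135, 0.0396]
eef_rot: [-1.045, 1.57, -2.384]
force: [0.6, -0.1, -0.3]
grip_width: 0.0005
```

The force rose to 3 N and then fell to zero: rocker 1 snapped over. I go up and across to rocker 3's plain half.

{"fn": "play_rows", "kwargs": {"deltas": [[[-5,0,0,0,0,0,0],[-15,0,0,0,0,0,0],[-20,0,0,0,0,0,0],[0,0,0,0,0,0,0]]]}}

```text
time_s: 26.6
ee_pos: [0.5691, 0.1354, 0.0836]
eef_rot: [1.39, 1.566, 0.051]
force: [0.0, -0.6, 0.1]
grip_width: 0.0005
```

```bash
python3 - <<'E'
from h import *
stat(); step(pt(21,-16.5,79),frame(-Z,v),6)
E
```

```text
t 26.6 q [ 1.710e-01  4.970e-01  1.545e+00 -1.000e-03  1.094e+00 -6.000e-02] p [0.5691 0.1354 0.0836] x [ 0.005  0.    -1.   ] y [0.973 0.23  0.005] F [ 0.04 -0.57  0.13] w 0.0005
6 rows of [0.75, -5.84, 9.03] [-0.0003, 0.0002, -0.0008]
```

{"fn": "play_rows", "kwargs": {"deltas": [[[0.7,-5.8,9,0,0,0,0],[0.7,-5.8,9,0,0,0,0],[0.7,-5.8,9,0,0,0,0],[0.7,-5.8,9,0,0,0,0],[0.7,-5.8,9,0,0,0,0],[0.7,-5.8,9,0,0,0,0],[0,0,0,0,0,0,0],[0,0,0,0,0,0,0]]]}}

```text
time_s: 27.4
ee_pos: [0.5462, 0.0744, 0.0759]
eef_rot: [0.334, 1.57, -1.005]
force: [-0.7, -0.0, -0.0]
grip_width: 0.0003
```

```bash
python3 - <<'E'
from h import *
p,R=stat(); step(pt(21,-16.5,50),frame(-Z,v),4); print(((p-C)@-u*1000).round(1),((p-C)@v*1000).round(1))
c=cam('wrist'); save(c,'w16.png',(200,130,440,300),3)
E
```

```text
t 27.4 q [ 6.900e-02  4.430e-01  1.647e+00 -1.000e-03  1.051e+00 -1.620e-01] p [0.5462 0.0744 0.0759] x [ 0.    -0.001 -1.   ] y [0.973 0.229 0.   ] F [-0.65 -0.04 -0.  ] w 0.0003
4 rows of [6.48, 0.32, 0.03] [-0.0006, 0.0001, -0.0001]
20.9 -17.8
```

View pics/w16.png

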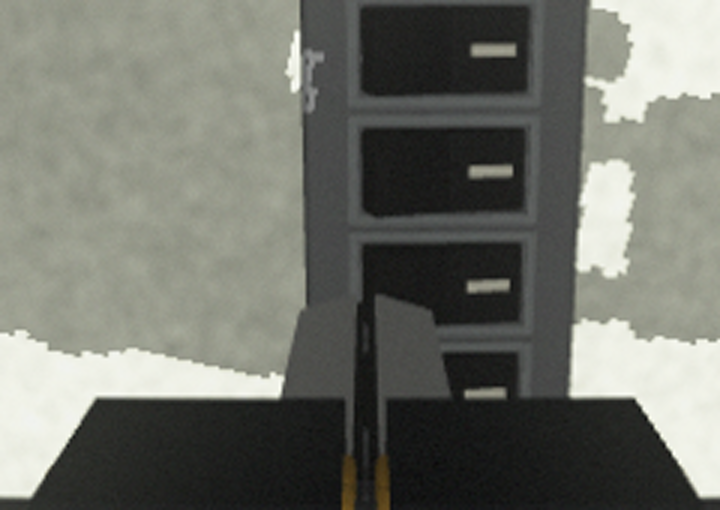

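Rockers 1–3 now all look the same (bars at (490,50), (490,171) and (488,286)), so rocker 1 is on. The fingers are over rocker 3's plain half. I press.

{"fn": "play_rows", "kwargs": {"deltas": [[[8,1.2,0,0,0,0,0],[8,0,0,0,0,0,0],[7,0,0,0,0,0,0],[4,0,0,0,0,0,0],[1,0,0,0,0,0,0],[0,0,0,0,0,0,0]]]}}

```text
time_s: 28.05
ee_pos: [0.5473, 0.0748, 0.0477]
eef_rot: [-0.37, 1.57, -1.709]
force: [0.5, 0.1, 0.5]
grip_width: -0.0
```

{"fn": "play_rows", "kwargs": {"deltas": [[[1,0,0,0,0,0,0],[1,0,0,0,0,0,0],[1,0,0,0,0,0,0],[0,0,0,0,0,0,0]]]}}

```text
time_s: 28.45
ee_pos: [0.5473, 0.0748, 0.045]
eef_rot: [0.008, 1.57, -1.331]
force: [-1.7, -0.9, 2.6]
grip_width: 0.0005
```

{"fn": "play_rows", "kwargs": {"deltas": [[[1,0,0,0,0,0,0],[1,0,0,0,0,0,0],[1,0,0,0,0,0,0]]]}}

```text
time_s: 28.75
ee_pos: [0.5473, 0.0748, 0.0417]
eef_rot: [0.06, 1.57, -1.279]
force: [-0.2, 1.0, 0.0]
grip_width: 0.0005
```

{"fn": "play_rows", "kwargs": {"deltas": [[[1,0,0,0,0,0,0],[1,0,0,0,0,0,0]]]}}

```text
time_s: 28.95
ee_pos: [0.5473, 0.0748, 0.0396]
eef_rot: [-0.187, 1.57, -1.525]
force: [0.6, 0.1, 0.3]
grip_width: 0.0004
```

{"fn": "play_rows", "kwargs": {"deltas": [[[-5,0,0,0,0,0,0],[-15,0,0,0,0,0,0],[-25,0,0,0,0,0,0],[-35,0,0,0,0,0,0],[-40,0,8,0,0,0,0],[-40,0,18,0,0,0,0],[0,0,30,0,0,0,0],[0,0,30,0,0,0,0],[0,0,15,0,0,0,0],[0,0,0,0,0,0,0]]]}}

```text
time_s: 29.95
ee_pos: [0.5706, -0.0246, 0.1998]
eef_rot: [-0.49, 1.57, -1.831]
force: [0.1, 0.5, 0.1]
grip_width: 0.0001
```

```bash
python3 - <<'E'
from h import *
stat()
c=cam('wrist'); save(c,'w17.png'); q=proj(c,[pt(0,0,40)])[0]; print(q)
x,y=map(int,q); save(c,'w17c.png',(max(0,x-70),max(0,y-80),x+70,y+80),3.7)
s=cam('scene'); save(s,'s17.png',(290,150,410,240),6); save(s,'s17f.png')
E
```

```text
t 29.95 q [-1.070e-01  3.520e-01  1.466e+00 -1.000e-03  1.324e+00 -3.370e-01] p [ 0.5706 -0.0246  0.1998] x [-0.    -0.001 -1.   ] y [ 0.974  0.228 -0.   ] F [0.1  0.48 0.08] w 0.0001
[337.45620958  68.87849159]
```

View pics/w17c.png

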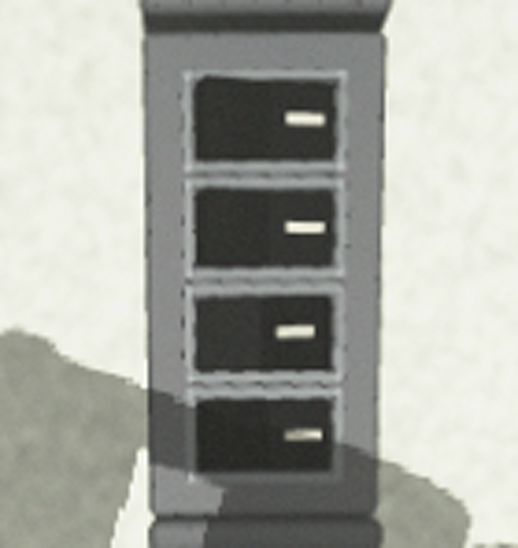

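View pics/s17f.png

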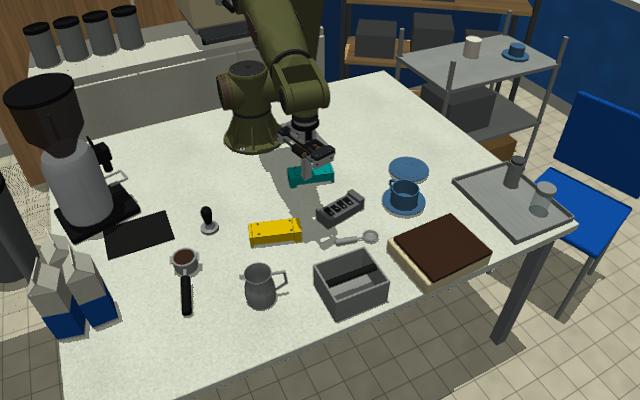

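View pics/s17.png

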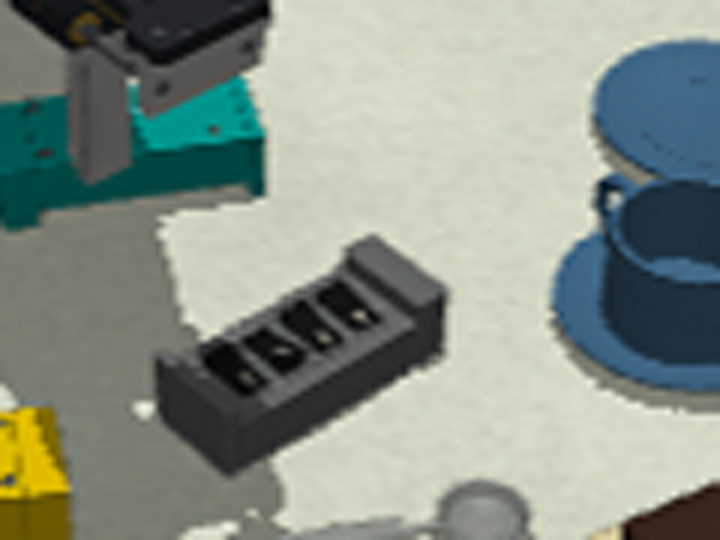

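The wrist and scene views agree. Rockers 1, 2 and 4 show their bars low, and rocker 3's bar is shifted and raised (wrist crop (295,331), scene crop (283,352)), so it is off. I do a quick check that nothing else moved, then hand in.

```bash
python3 - <<'E'
from h import *
a0=cv2.imread('pics/scene1.png'); b0=cv2.imread('pics/s17f.png')
for n,(x0,y0,x1,y1) in dict(cup=(380,155,432,215),spoon=(333,228,380,246),pitcher=(240,262,290,310),tamper=(198,204,222,236),porta=(168,246,202,316),yellow=(246,216,303,246)).items():
    d=cv2.absdiff(a0[y0:y1,x0:x1],b0[y0:y1,x0:x1]).max(2); print(n,(d>40).sum(),d.max())
stat()
from station import hand_in
hand_in()
E
```

```text
cup 0 11
spoon 51 88
pitcher 0 11
tamper 0 11
porta 0 20
yellow 102 91
t 30.05 q [-0.104  0.351  1.467 -0.     1.324 -0.336] p [ 0.5703 -0.0227  0.1997] x [-0. -0. -1.] y [ 0.973  0.23  -0.   ] F [-0.26 -0.18 -0.85] w 0.0007
the job is handed in; nothing more can be done
```

The grey unit is face up and flat on the table, and its rockers read on, on, off, on from the thick end. I handed the job in at about 30 s of the 72 s allowed.

**What I did:** I stood the unit on its thick end, regripped it from the other side, and laid it on its back. At first contact the grip was 25.6 mm above the table, which is where it should be with the unit lying flat. Rocker 1 was off, so I pressed its bar half. Rockers 2 to 4 were on, so I pressed only rocker 3's plain half. Both presses met about 3 N, and then the force dropped to zero as the rocker snapped over.

**Last checks:**
- **Rockers:** the wrist and scene views agree that 1, 2 and 4 are on and 3 is off.
- **Arm:** it is clear of everything, about 0.2 m above the table.
- **Other things:** comparing the scene picture from the start with the last one, the cup, pitcher, tamper and portafilter areas are unchanged. The spoon and yellow-box areas differ in 51 and 102 pixels. I think that is the arm's shadow, because neither looks moved and I never touched them, but I did not check further.

**Disagreements:** the cameras differed by up to about 9 mm in the unit's position along its length. I relied on the arm's contact readings for that, and they matched the wrist view to 1–2 mm. In the scene view the predicted rocker positions were about 3–4 mm off.

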